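# Load metal slugs into a forming board, close and lock its cover

### The job

Slide the three metal slugs across the wooden board into its three wells, one in each (any slug in any well), without ever lifting them clear of the board. When all three lie flat in their wells, slide the blue cover over them by its yellow lug until it is fully home against its stop, and lock it by putting the red pin from its black stand fully down into the small hole in the board just behind the cover. Leave everything else on the bench where it is.

Things in the scene. Friction and masses are not known exactly. Their poses are not given: they have to be found in the camera images.
- board: Fixed maple board, deck 22 mm above the bench. Origin at bench level below the middle well; x away from the robot, y left, z up. Deck: x -165 to +100, y -125 to +185 mm. Wells at x = 0, y = -70, 0, 70; lock hole at x = 41, y = 0. Slugs start on the open deck, their edges within x -116 to -44. Guide rails 13 mm high at |y| 107 to 125, x -33 to 100, carry the cover.
- well_left (a point): centre of the mouth of the left (+y) well, at deck level; round well 40 mm across and 12 mm deep with a black floor
- well_middle (a point): centre of the mouth of the middle well, at deck level; round well 40 mm across and 12 mm deep with a black floor
- well_right (a point): centre of the mouth of the right (-y) well, at deck level; round well 40 mm across and 12 mm deep with a black floor
- slug_silver: silvery steel-coloured disc, 32 mm diameter, 10 mm thick, about 70 g, lying flat on the near half of the board; origin: centre of its underside, z up
- slug_brass: yellow brass disc, 32 mm diameter, 10 mm thick, about 70 g, lying flat on the near half of the board; origin: centre of its underside, z up
- slug_copper: reddish copper disc, 32 mm diameter, 10 mm thick, about 70 g, lying flat on the near half of the board; origin: centre of its underside, z up
- cover (a joint): travel (m) of the blue cover: 0 = fully open, parked on the far side of the wells; grows towards the robot (board -x); 0.066 = fully home at its stop, over all three wells. Slides at about 2 N and stays put. A plate 52 mm (board x) by 222 mm (y), underside 1.5 mm and top 6.5 mm above the deck; a slug not down in its well blocks it.
- cover_lug (a point): centre of the top of the yellow lug on the cover: an upright bar 12 mm thick (board x), 60 mm long (board y), 25 mm tall above the cover plate, its top 31.5 mm above the deck, in the middle of the cover. At board x = 66 mm minus the cover's travel, y = 0
- lock_hole (a point): centre of the mouth, at deck level, of the lock hole: 9.5 mm wide, 18 mm deep, ringed with black marks, 41 mm behind the middle well. The open cover lies over it; the closed cover leaves it free, 15 mm behind the cover's far edge (35 mm behind the middle of the closed lug's far face)
- lock_pin: red pin, 55 mm long, shank 8 mm diameter with chamfered foot, a wider grip head 16 mm across at the top; 30 g. Stands upright in the black stand. Origin: centre of its foot; z along the pin to its head
- pin_stand: fixed black stand on the bench to the right of the board, 50 x 50 mm, 30 mm tall, with a hole 11 mm wide and 18 mm deep in its middle; the pin's foot starts 12 mm above the bench. Origin: centre of its underside
- punch: bystander: upright steel doming punch, 20 mm diameter, 52 mm tall, on the board's left strip; origin at its foot
- ring: bystander: brass ring, 28 mm outside, 8 mm tall, on the board's left strip; origin at the centre of its underside
- jar: bystander: amber glass jar, 48 mm diameter, 60 mm tall, on the bench at the right of the board; origin at its foot
- hammer: bystander: hammer lying on the bench to the right
- dapping_block: bystander: 50 mm polished steel block on the bench to the left; origin at the centre of its underside
- screwdriver: bystander: screwdriver lying on the bench to the left

How it is judged:
By the outcome, as a careful person would: the job done as asked, in the order asked, and still so for the second after the job is handed in, with the robot touching nothing.
It also fails if it takes over 69 s, if anything falls off the work surface, if the arm or the gripper's body presses on something with over 40 N, if the wrist force passes 120 N, or if a joint passes its speed limit or range.

### The arm

A 6-joint arm with a two-finger parallel gripper is mounted at the origin on the work surface. World frame = base frame: x ahead of the robot, y to its left, z up, the work surface at z = 0. Lengths are in m, angles in rad, forces in N, time in s.
With the tool pointing down it reaches from about 0.35 to 0.775 m from the base axis. Payload 5.5 kg.
Tool frame: the origin (TCP) lies at the very end of the fingers, on their centre line; the grasp point (between the pads) lies 19 mm behind it; z points along the fingers, y is the line along which they close (so a half turn about z gives the same grasp; the last joint's range is limited). The gripper opens to 85 mm and grips with 20 to 120 N. Pads are 22 mm wide; open, the fingers measure 114 mm over their backs; the gripper's body (76 mm by 85 mm) begins 54 mm behind the grasp point. The pads swing forward as they close: fully open they stand 13 mm farther back than shut.
Start: joints at [-1.44, 0.313, 0.046, 1.304, 0, 1.431], TCP at [0.154, -0.554, 0.192] pointing down, gripper open.
Joint ranges: [-2.76, 2.76], [-0.86, 1.69], [-1.03, 1.26], [-2.2, 2.34], [-1.47, 1.5], [-3.14, 3.14]. Speed limits (rad/s): [2.57, 2.57, 3.14, 3.14, 3.14, 3.14].

### API

Orientations are given as a unit quaternion [w, x, y, z].
In Python, from workcell import env, imaging, ticket gives the robot as it stands. The module is installed in compiled form; this text tells all that it offers.
- The arm moves only by the tool apply_moves, never from a script. Its argument "rows" is a list of rows, each an object with "xyz": the shift along the tool's x, y, z in mm, a list of three; "turn": the turn, a rotation vector about the tool's x, y, z in rad, a list of three; "grip": the opening, from 0 (shut) to 1 (fully open). A call has 1 to 12 rows; each row is the pose to reach, as a shift and turn from the pose commanded when the call began, along the tool's axes at that moment; what a row does not reach only later rows make up. A row lasts 1/12 s, in which the tool goes at most 41.7 mm and 7.16 degrees, less where a joint would pass 70% of its speed; a pose out of reach is approached as far as the arm can. A call with a gripper value outside its range is refused whole. The fingers move at their own pace and stop on an object; "force" is the grip in N (left out, the last holds). Time passes only in rows, so rows that repeat a pose let the fingers close. It gives the time, the measured TCP pose, the force, the opening and the grip force at its end, in the units of the state.
- env.get_state(): the state, without advancing time (a new reading comes with each control period).
- imaging.read_camera(name): name is "scene" or "top" or "wrist"; returns a dict with "color" (400x640x3 uint8, blue, green, red), "z_map" (400x640 float32, m along the optical axis (not along the pixel's ray), 0 where there is no reading), "camera_matrix" (3x3 intrinsics, pixels), "view" (4x4, takes a point from world to camera coordinates). Camera axes: x right, y down, z forward; pixel columns grow to the right and rows downward; lengths in m; the calibration is good to about 2 mm. A picture is of the moment at which its call begins.
- ticket.hand_in(): hands the job in; it is judged then, once.
The state is a dict: "clock": time; "joint_pos": joint angles; "qvel": joint speeds; "tau": joint torques, N m; "tcp_pos": TCP position; "orientation": TCP orientation; "wrist_force": force on the tool from outside, world axes, zero at the start; "ft_torque": the same for the moment, N m; "finger_gap": finger opening in m; "grip_force": force on a finger pad.
Only numpy, scipy, OpenCV 4.12 (cv2) and the standard library are available. Lean on these libraries where they do the work, as an engineer would, in place of code of your own. Each camera call takes 0.05 s, during which the arm holds its last target. There are 200 camera calls.

## Working session

There is one attempt and no reset: what is moved stays moved. The work goes in short steps, Python scripts to look and compute and a tool call to move; the robot and the scene stay as the last step left them, time stands still between calls to the robot, and variables do not carry over. Pictures are saved under pics/ and viewed, at most 10 in all, crops included, and the job is handed in when it is done.

Besides the shell and the picture viewer there is one more tool, called as name(argument=value, ...), one argument or row to a line, values as JSON. apply_moves: Moves the arm, as the interface text tells. Its arguments: {"type":"object","properties":{"rows":{"type":"array"},"force":{"type":"number"}},"required":["rows"]}

```bash
mkdir -p pics
cat > h.py <<'E'
import numpy as np, cv2
from workcell import env, imaging, ticket
def cam(n):
    d=imaging.read_camera(n); return d
def pts(d):
    z=d["z_map"];K=d["camera_matrix"];v,u=np.mgrid[:400,:640]
    p=np.stack([(u-K[0,2])/K[0,0]*z,(v-K[1,2])/K[1,1]*z,z,np.ones_like(z)],-1)
    return (p@np.linalg.inv(d["view"]).T)[...,:3]
E
python3 - <<'E'
from h import *
print(env.get_state())
for n in("top","scene"):
    d=cam(n);cv2.imwrite(f"pics/{n}0.png",d["color"]);np.savez(f"{n}0.npz",**d);print(d["camera_matrix"],d["view"])
E
```

```text
{'clock': 0.0, 'joint_pos': array([-1.43958010e+00,  3.13991280e-01,  4.50067972e-02,  1.30361072e+00,
       -1.14737070e-05,  1.43121396e+00]), 'qvel': array([ 2.99906654e-04, -1.19828501e-03, -7.26699701e-04, -2.11271971e-05,
        1.12662646e-03, -2.71611492e-04]), 'tau': array([ 2.83234685e-04, -4.80629110e+01,  2.98531008e+01,  1.94560160e-02,
       -2.48688120e-04, -5.31401952e-06]), 'tcp_pos': array([ 0.15373401, -0.5534724 ,  0.19062551]), 'orientation': array([-8.99455815e-04,  9.90847109e-01,  1.34985914e-01, -1.97439663e-06]), 'wrist_force': array([-0.44679895, -0.02919161,  0.24176712]), 'ft_torque': array([-0.04169943,  0.05599698,  0.0199979 ]), 'grip_force': 0.0, 'finger_gap': 0.08533876272738994}
[[374.00850507   0.         319.212562  ]
 [  0.         374.00850507 197.9398834 ]
 [  0.           0.           1.        ]] [[-7.58468296e-02 -9.97119100e-01 -8.71262955e-04  6.19137193e-02]
 [-9.70026519e-01  7.39882524e-02 -2.31461208e-01  6.29908873e-01]
 [ 2.30858855e-01 -1.67104507e-02 -9.72843744e-01  9.71476248e-01]
 [ 0.00000000e+00  0.00000000e+00  0.00000000e+00  1.00000000e+00]]
[[404.67938331   0.         314.47645129]
 [  0.         404.67938331 203.84629012]
 [  0.           0.           1.        ]] [[ 0.46541575  0.88507181 -0.00600566 -0.30609451]
 [ 0.73615442 -0.39085672 -0.55254656 -0.40614839]
 [-0.49139073  0.25274278 -0.8334604   1.40996071]
 [ 0.          0.          0.          1.        ]]
```

View pics/top0.png

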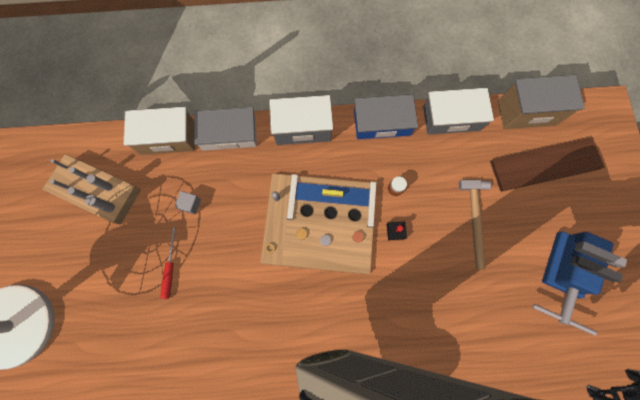

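View pics/scene0.png

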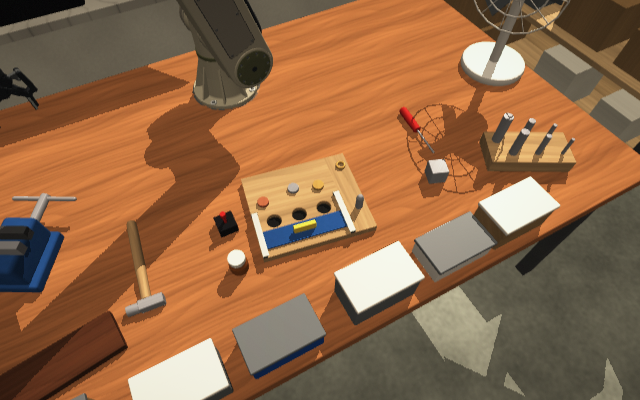

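The top view shows wells at about (307,210), (331,213) and (355,215). The slugs are brass (302,233), silver (326,240) and copper (359,237), the pin is at (400,229) and the lug at (333,193).

```bash
cat >> h.py <<'E'
def plane(d,uv,z):
    K=d["camera_matrix"];M=np.linalg.inv(d["view"]);uv=np.atleast_2d(uv)
    r=np.c_[(uv-K[:2,2])/[K[0,0],K[1,1]],np.ones(len(uv))]@M[:3,:3].T
    return M[:3,3]+r*((z-M[2,3])/r[:,2])[:,None]
def blobs(m,a,b):
    n,l,s,c=cv2.connectedComponentsWithStats(m.astype(np.uint8))
    return [(c[i].round(2),s[i,4]) for i in range(1,n) if a<=s[i,4]<=b]
E
python3 - <<'E'
from h import *
for n,(x0,x1,y0,y1) in {"top":(262,410,172,272),"scene":(210,380,150,265)}.items():
    d=dict(np.load(n+"0.npz"));c=d["color"];P=pts(d)
    hsv=cv2.cvtColor(c,cv2.COLOR_BGR2HSV).astype(int);H,S,V=[hsv[...,i] for i in range(3)]
    box=np.zeros((400,640),bool);box[y0:y1,x0:x1]=1
    for nm,m,z in [("dark",V<60,.022),("silver",(S<70)&(V>90)&(V<235),.032),("yellow/brass",(H>18)&(H<32)&(S>150),.032),("copper",((H<10)|(H>172))&(S>90)&(V>60),.032)]:
        print(n,nm)
        for q,a in blobs(m&box,12,900):
            print(q,a,plane(d,q,z).round(4)[0],"depth",P[int(q[1]+.5),int(q[0]+.5)].round(4))
E
```

```text
top dark
[306.22 210.25] 96 [0.6112 0.0536 0.022 ] depth [0.6145 0.0544 0.0099]
[330.04 212.4 ] 96 [ 0.5996 -0.0151  0.022 ] depth [ 0.6027 -0.0156  0.0122]
[353.92 214.77] 96 [ 0.5873 -0.0838  0.022 ] depth [ 0.5885 -0.0851  0.0115]
[395.63 230.56] 252 [ 0.5322 -0.1989  0.022 ] depth [ 0.5297 -0.198   0.0306]
top silver
[292.15 196.03] 287 [0.6544 0.0914 0.032 ] depth [0.654  0.0917 0.0343]
[398.54 183.82] 197 [ 0.6675 -0.2223  0.032 ] depth [ 0.6597 -0.2169  0.0596]
[371.27 203.73] 286 [ 0.6141 -0.136   0.032 ] depth [ 0.6125 -0.1346  0.0357]
[274.89 195.7 ] 46 [0.6593 0.1415 0.032 ] depth [0.6487 0.1372 0.0704]
[325.26 239.92] 99 [0.5195 0.0054 0.032 ] depth [0.519  0.0062 0.0343]
top yellow/brass
[332.29 192.58] 85 [ 0.6559 -0.0261  0.032 ] depth [ 0.6496 -0.0241  0.0524]
top copper
[399.04 228.35] 51 [ 0.5364 -0.2073  0.032 ] depth [ 0.5325 -0.1992  0.0677]
[357.71 236.29] 83 [ 0.5228 -0.0874  0.032 ] depth [ 0.5231 -0.0879  0.0356]
scene dark
[323.39 207.47] 100 [0.6097 0.0529 0.022 ] depth [0.6024 0.0558 0.0123]
[299.01 214.3 ] 106 [ 0.5982 -0.0158  0.022 ] depth [ 0.5926 -0.0134  0.0137]
[226.03 224.7 ] 353 [ 0.5364 -0.202   0.022 ] depth [ 0.5427 -0.2028  0.0306]
[273.88 221.28] 108 [ 0.5864 -0.085   0.022 ] depth [ 0.581  -0.083   0.0139]
scene silver
[292.79 187.15] 81 [0.5157 0.0064 0.032 ] depth [0.5178 0.0062 0.0354]
[359.92 196.23] 26 [0.6301 0.156  0.032 ] depth [0.6535 0.1375 0.0756]
[343.32 216.82] 22 [0.6664 0.0824 0.032 ] depth [0.664  0.083  0.0272]
[241.88 262.19] 16 [ 0.6631 -0.2064  0.032 ] depth [ 0.6782 -0.2072  0.0621]
scene yellow/brass
[317.76 183.47] 68 [0.5372 0.074  0.032 ] depth [0.5388 0.0739 0.0363]
[304.34 225.93] 163 [ 0.6428 -0.022   0.032 ] depth [ 0.6539 -0.028   0.0531]
scene copper
[262.69 202.16] 75 [ 0.5226 -0.0884  0.032 ] depth [ 0.5233 -0.0876  0.0332]
[222.97 215.78] 58 [ 0.513  -0.1998  0.032 ] depth [ 0.5369 -0.2016  0.0664]
```

```bash
cat >> h.py <<'E'
from scipy.spatial.transform import Rotation as R
B=np.array([.5985,-.0155]); YAW=-.170
def b2w(x,y): c,s=np.cos(YAW),np.sin(YAW); return B+[c*x-s*y,s*x+c*y]
def w2b(p): c,s=np.cos(YAW),np.sin(YAW); d=np.asarray(p)[...,:2]-B; return np.stack([c*d[...,0]+s*d[...,1],-s*d[...,0]+c*d[...,1]],-1)
def delta(xy,z):
    s=env.get_state();q=s["orientation"];r=R.from_quat(np.r_[q[1:],q[0]])
    t=R.from_euler("z",YAW)*R.from_euler("x",np.pi)
    print("tcp",s["tcp_pos"].round(4),"xyz",(r.inv().apply(np.r_[xy,z]-s["tcp_pos"])*1000).round(1),"turn",(r.inv()*t).as_rotvec().round(3))
E
python3 -c "
from h import *
delta(b2w(-80,0) if 0 else b2w(-.09,0),.22)"
```

```text
tcp [ 0.1537 -0.5536  0.1907] xyz [ 491.1 -437.9  -28.5] turn [-0.002  0.     0.441]
```

apply_moves(
  rows=[
    {"xyz": [491,-438,-28],"turn": [0,0,0.441],"grip": 0.6},
    {"xyz": [491,-438,-28],"turn": [0,0,0.441],"grip": 0.6},
    {"xyz": [491,-438,-28],"turn": [0,0,0.441],"grip": 0.6},
    {"xyz": [491,-438,-28],"turn": [0,0,0.441],"grip": 0.6},
    {"xyz": [491,-438,-28],"turn": [0,0,0.441],"grip": 0.6},
    {"xyz": [491,-438,-28],"turn": [0,0,0.441],"grip": 0.6},
    {"xyz": [491,-438,-28],"turn": [0,0,0.441],"grip": 0.6},
    {"xyz": [491,-438,-28],"turn": [0,0,0.441],"grip": 0.6},
    {"xyz": [491,-438,-28],"turn": [0,0,0.441],"grip": 0.6},
    {"xyz": [491,-438,-28],"turn": [0,0,0.441],"grip": 0.6},
    {"xyz": [491,-438,-28],"turn": [0,0,0.441],"grip": 0.6},
    {"xyz": [491,-438,-28],"turn": [0,0,0.441],"grip": 0.6},
  ],
)

```text
clock: 1.1
tcp_pos: [0.4241, -0.1324, 0.2127]
orientation: [0.0, 0.996, -0.085, -0.0]
wrist_force: [1.7, 0.4, -0.3]
finger_gap: 0.0513
grip_force: 0.0
```

```bash
python3 -c "
from h import *
delta(b2w(-.09,0),.22);print(env.get_state()['clock'])"
```

```text
tcp [ 0.4241 -0.1324  0.2127] xyz [  62.  -144.8   -7.3] turn [ 0.  0. -0.]
1.1
```

apply_moves(
  rows=[
    {"xyz": [62,-145,-7],"turn": [0,0,0],"grip": 0.6},
    {"xyz": [62,-145,-7],"turn": [0,0,0],"grip": 0.6},
    {"xyz": [62,-145,-7],"turn": [0,0,0],"grip": 0.6},
    {"xyz": [62,-145,-7],"turn": [0,0,0],"grip": 0.6},
    {"xyz": [62,-145,-7],"turn": [0,0,0],"grip": 0.6},
    {"xyz": [62,-145,-7],"turn": [0,0,0],"grip": 0.6},
  ],
)

```text
clock: 1.6
tcp_pos: [0.5092, -0.0029, 0.219]
orientation: [-0.001, 0.997, -0.082, -0.001]
wrist_force: [0.2, 0.2, 0.2]
finger_gap: 0.0512
grip_force: 0.0
```

Run:
```python
from h import *
d=cam("wrist");cv2.imwrite("pics/w1.png",d["color"]);np.savez("w1.npz",**d);s=env.get_state();print(s["tcp_pos"],s["clock"],d["view"])
```

```text
[ 0.50856359 -0.00388803  0.21907452] 1.65 [[-0.16224898 -0.98674744 -0.00218302  0.07981612]
 [-0.93186726  0.15249685  0.32919313  0.42317711]
 [-0.32449757  0.05544554 -0.94426009  0.5729292 ]
 [ 0.          0.          0.          1.        ]]
```

View pics/w1.png

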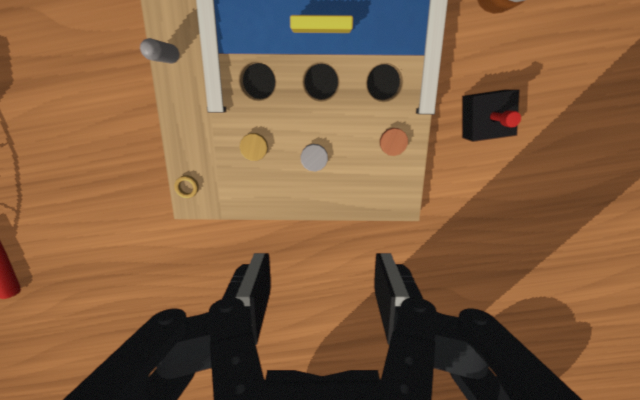

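The wrist view shows wells at (258,81), (321,82) and (384,82), brass (253,147), silver (314,157), copper (393,141), the lug (321,23) and the pin head (513,119).

```bash
cat >> h.py <<'E'
def measure(d,y1=225):
    c=d["color"];hsv=cv2.cvtColor(c,cv2.COLOR_BGR2HSV).astype(int);H,S,V=[hsv[...,i] for i in range(3)]
    box=np.zeros((400,640),bool);box[:y1]=1;P=pts(d)
    for nm,m,z in [("dark",V<60,.022),("silver",(S<60)&(V>90)&(V<200),.032),("yellow",(H>18)&(H<32)&(S>150),.032),("copper",((H<9)|(H>172))&(S>120)&(V>60),.032),("red",((H<4)|(H>175))&(S>215),.067)]:
        for q,a in blobs(m&box,150,3000):
            w=plane(d,q,z)[0]; print(nm,q,a,w.round(4),"board",(w2b(w)*1e3).round(1),"dz",P[int(q[1]+.5),int(q[0]+.5),2].round(4))
E
python3 - <<'E'
from h import *
d=dict(np.load("w1.npz"));measure(d)
P=pts(d);hsv=cv2.cvtColor(d["color"],cv2.COLOR_BGR2HSV).astype(int)
print("lug top near/far rows", [(v,hsv[v,321].tolist(),P[v,321].round(3).tolist()) for v in range(10,38,2)])
for v in (16,32,53,54,55):print(v,w2b(plane(d,[321,v],.0535 if v<40 else .0285)[0])*1e3)
E
```

```text
dark [258.09  80.83] 906 [0.6104 0.0519 0.022 ] board [ 0.3 68.4] dz 0.0129
dark [320.64  81.28] 916 [ 0.5988 -0.016   0.022 ] board [ 0.4 -0.4] dz 0.0122
dark [382.97  81.97] 889 [ 0.5869 -0.0837  0.022 ] board [  0.1 -69.1] dz 0.4019
dark [487.56 113.71] 2166 [ 0.5339 -0.1974  0.022 ] board [ -32.9 -190.2] dz 0.0302
silver [209.72  53.76] 1858 [0.6441 0.094  0.032 ] board [ 26.5 115.6] dz 0.0329
silver [432.13  55.08] 1902 [ 0.6051 -0.1353  0.032 ] board [  26.8 -116.9] dz 0.0347
silver [149.75  51.34] 261 [0.6566 0.1552 0.032 ] board [ 28.3 178. ] dz 0.0719
silver [313.79 157.26] 579 [0.5185 0.0053 0.032 ] board [-82.4   6.9] dz 0.0332
yellow [321.15  23.42] 961 [ 0.6531 -0.0256  0.032 ] board [55.5 -0.7] dz 0.054
copper [507.04 118.26] 381 [ 0.527 -0.214  0.032] board [ -36.9 -207.7] dz 0.0679
lug top near/far rows [(10, [107, 170, 87], [0.665, -0.027, 0.03]), (12, [107, 167, 87], [0.664, -0.027, 0.028]), (14, [108, 91, 81], [0.662, -0.027, 0.03]), (16, [25, 167, 177], [0.656, -0.026, 0.052]), (18, [28, 160, 196], [0.654, -0.026, 0.054]), (20, [28, 160, 196], [0.652, -0.025, 0.055]), (22, [28, 159, 197], [0.651, -0.025, 0.055]), (24, [28, 159, 197], [0.649, -0.025, 0.054]), (26, [29, 158, 198], [0.647, -0.025, 0.054]), (28, [27, 164, 191], [0.646, -0.024, 0.053]), (30, [24, 178, 159], [0.645, -0.024, 0.046]), (32, [22, 104, 137], [0.645, -0.024, 0.033]), (34, [107, 158, 131], [0.644, -0.024, 0.028]), (36, [107, 160, 131], [0.642, -0.024, 0.028])]
16 [58.263182   -0.67132545]
32 [44.60893014 -0.75227697]
53 [28.29186192 -0.71544131]
54 [27.32641019 -0.72116515]
55 [26.35916042 -0.72689966]
```

Run:
```python
from h import *
d=dict(np.load("w1.npz"));c=d["color"];lab=cv2.cvtColor(c,cv2.COLOR_BGR2LAB).astype(int)
for nm,(u,v) in dict(brass=(253,147),silver=(314,157),copper=(393,141)).items():
    ref=np.median(lab[v-4:v+5,u-4:u+5].reshape(-1,3),0)
    m=np.zeros((400,640),bool);m[v-22:v+23,u-22:u+23]=1
    m&=np.abs(lab-ref)[...,1:].sum(-1)<9
    m=cv2.morphologyEx(m.astype(np.uint8),cv2.MORPH_OPEN,np.ones((5,5)))
    for q,a in blobs(m,150,1500):
        w=plane(d,q,.032)[0];print(nm,ref,q,a,w,w2b(w)*1e3)
w=b2w(-.0825,.007);delta(w,.06);delta(w,.0235)
```

```text
brass [163. 134. 169.] [252.72 147.03] 575 [0.54147541 0.07225959 0.032     ] [-71.0499378   76.84695983]
silver [162. 130. 131.] [313.85 157.1 ] 570 [0.51864368 0.0051863  0.032     ] [-82.20493156   6.87781746]
copper [134. 151. 158.] [393.58 141.8 ] 578 [ 0.52134218 -0.08733674  0.032     ] [-63.89206368 -83.85493696]
tcp [ 0.5086 -0.0039  0.2191] xyz [  8.4 -10.5 159.1] turn [-0.001  0.002  0.004]
tcp [ 0.5086 -0.0039  0.2191] xyz [  8.5 -10.5 195.6] turn [-0.001  0.002  0.004]
```

apply_moves(
  rows=[
    {"xyz": [8,-10.5,40],"turn": [0,0,0],"grip": 0.6},
    {"xyz": [8,-10.5,80],"turn": [0,0,0],"grip": 0.6},
    {"xyz": [8,-10.5,120],"turn": [0,0,0],"grip": 0.6},
    {"xyz": [8,-10.5,150],"turn": [0,0,0],"grip": 0.6},
    {"xyz": [8,-10.5,170],"turn": [0,0,0],"grip": 0.6},
    {"xyz": [8,-10.5,183],"turn": [0,0,0],"grip": 0.6},
    {"xyz": [8,-10.5,190],"turn": [0,0,0],"grip": 0.6},
    {"xyz": [8,-10.5,192],"turn": [0,0,0],"grip": 0.6},
    {"xyz": [8,-10.5,192],"turn": [0,0,0],"grip": 0.6},
  ],
)

```text
clock: 2.4
tcp_pos: [0.5175, -0.0012, 0.0278]
orientation: [-0.003, 0.997, -0.08, 0.0]
wrist_force: [-0.3, -0.2, 0.1]
finger_gap: 0.0513
grip_force: 0.0
```

Run:
```python
from h import *
d=cam("wrist");cv2.imwrite("pics/w2.png",d["color"]);np.savez("w2.npz",**d);print(env.get_state()["tcp_pos"])
delta(b2w(-.0825,.007),.0235)
```

```text
[ 0.51821138 -0.00104875  0.02849606]
tcp [ 0.5182 -0.001   0.0285] xyz [-0.9 -6.3  5. ] turn [-0.006 -0.001  0.01 ]
```

View pics/w2.png

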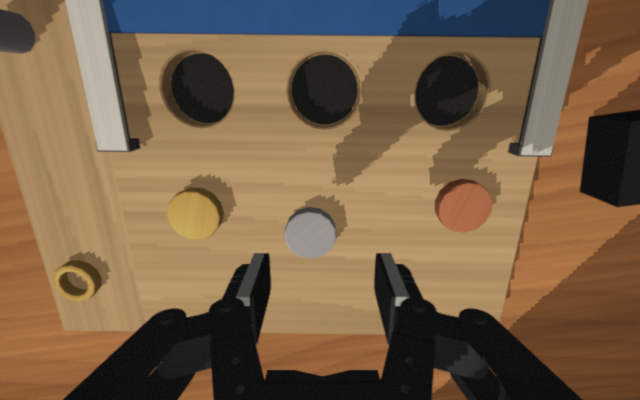

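```bash
cat >> h.py <<'E'
def slug(d,u,v,r=30,z=.032,tol=9):
    lab=cv2.cvtColor(d["color"],cv2.COLOR_BGR2LAB).astype(int)
    ref=np.median(lab[v-4:v+5,u-4:u+5].reshape(-1,3),0)
    m=np.zeros((400,640),bool);m[v-r:v+r,u-r:u+r]=1
    m&=np.abs(lab-ref)[...,1:].sum(-1)<tol
    m=cv2.morphologyEx(m.astype(np.uint8),cv2.MORPH_OPEN,np.ones((5,5)))
    for q,a in blobs(m,150,4500):
        w=plane(d,q,z)[0];print(ref,q,a,w.round(4),"board",(w2b(w)*1e3).round(1))
def proj(d,p):
    c=(d["view"]@np.r_[p,1])[:3];k=d["camera_matrix"]@c;return (k[:2]/k[2]).round(1)
E
python3 - <<'E'
from h import *
d=dict(np.load("w2.npz"))
for u,v in((194,214),(310,235),(463,205)):slug(d,u,v)
measure(d,150)
print(proj(d,env.get_state()["tcp_pos"]))
P=pts(d)
for u,v in((262,255),(262,275),(384,260),(250,300),(268,290)):print(u,v,P[v,u].round(4),w2b(P[v,u])*1e3)
E
```

```text
[169. 133. 170.] [192.41 215.66] 1921 [0.542  0.0727 0.032 ] board [-70.6  77.4]
[157. 129. 131.] [310.14 232.51] 2036 [0.5202 0.0052 0.032 ] board [-80.7   7.2]
[129. 151. 158.] [465.07 207.49] 1997 [ 0.5219 -0.0874  0.032 ] board [-63.3 -83.8]
dark [14.88 28.94] 918 [0.6553 0.1393 0.022 ] board [ 29.8 162.2] dz 0.0345
dark [123.33 102.53] 314 [0.6109 0.0963 0.022 ] board [ -6.7 112.2] dz 0.0238
dark [527.52  99.57] 338 [ 0.5766 -0.1266  0.022 ] board [  -2.8 -113.2] dz 0.024
dark [614.13 131.37] 1918 [ 0.551 -0.176  0.022] board [ -19.6 -166.2] dz 0.0207
[321.  231.6]
262 255 [0.5338 0.0233 0.079 ] [-70.33278022  27.30523084]
262 275 [0.5312 0.0215 0.092 ] [-72.62985201  25.05390855]
384 260 [ 0.5246 -0.0312  0.0825] [-70.13377464 -27.96306197]
250 300 [0.532  0.0225 0.1099] [-72.01479947  26.21924032]
268 290 [0.5166 0.0238 0.0815] [-87.38830222  24.90896369]
```

Run:
```python
from h import *
d=cam("scene");c=d["color"][110:260,200:400];np.savez("s2.npz",**d)
cv2.imwrite("pics/s2.png",cv2.resize(c,None,fx=4,fy=4,interpolation=cv2.INTER_CUBIC))
w=env.get_state()["tcp_pos"];print((proj(d,w)-[200,110])*4, (proj(d,w+[0,0,.05])-[200,110])*4)
```

```text
[364.  318.4] [360.  274.8]
```

View pics/s2.png

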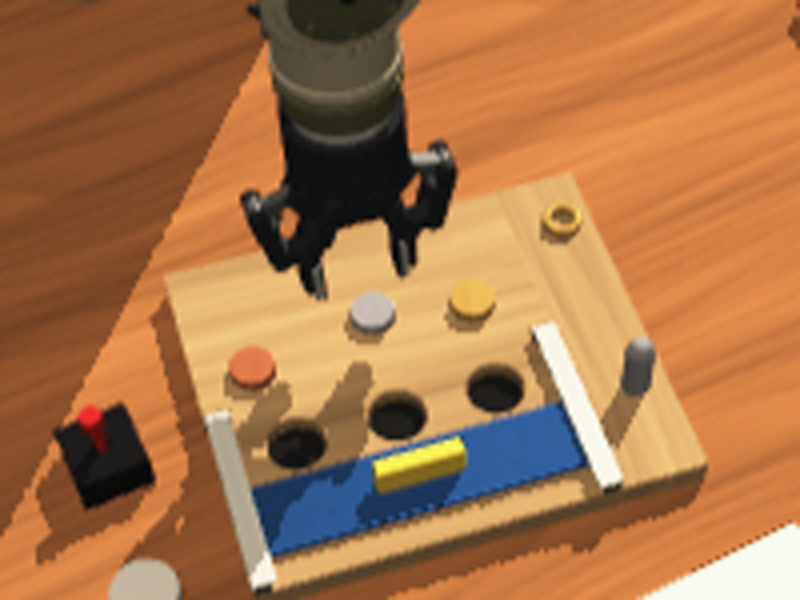

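The scene crop shows both fingertips around (320,297) and (404,275). That is well above where the reported TCP projects (364,318), and the wrist depth agrees: the tips sit about 45 mm above the reported TCP z. I'll descend in stages and check each one.

apply_moves(
  rows=[
    {"xyz": [0,-6,0],"turn": [0,0,0],"grip": 0.6},
    {"xyz": [0,-6.3,8],"turn": [0,0,0],"grip": 0.6},
    {"xyz": [0,-6.3,16],"turn": [0,0,0],"grip": 0.6},
    {"xyz": [0,-6.3,22],"turn": [0,0,0],"grip": 0.6},
    {"xyz": [0,-6.3,26],"turn": [0,0,0],"grip": 0.6},
    {"xyz": [0,-6.3,26],"turn": [0,0,0],"grip": 0.6},
  ],
)

```text
clock: 3.0
tcp_pos: [0.5171, 0.0032, 0.0003]
orientation: [-0.004, 0.997, -0.077, -0.001]
wrist_force: [-0.3, -0.1, -0.2]
finger_gap: 0.051
grip_force: 0.0
```

Run:
```python
from h import *
d=cam("wrist");cv2.imwrite("pics/w3.png",d["color"]);np.savez("w3.npz",**d)
s=env.get_state();print(s["tcp_pos"],s["wrist_force"],s["joint_pos"].round(4))
P=pts(d)
for u,v in((262,255),(262,275),(384,260),(268,290)):print(u,v,P[v,u].round(4),w2b(P[v,u])*1e3)
```

```text
[0.51753164 0.00311558 0.00087105] [ 0.36929389 -1.17740228 -0.33324755] [-0.155   0.3447 -0.4095  0.8185  0.0087  3.1406]
262 255 [0.5333 0.0277 0.0513] [-71.61587399  31.53895758]
262 275 [0.5302 0.026  0.0636] [-74.35374182  29.39333997]
384 260 [ 0.5238 -0.0271  0.0535] [-71.69459442 -24.0893217 ]
268 290 [0.516  0.0281 0.0538] [-88.69120844  29.02106172]
```

View pics/w3.png

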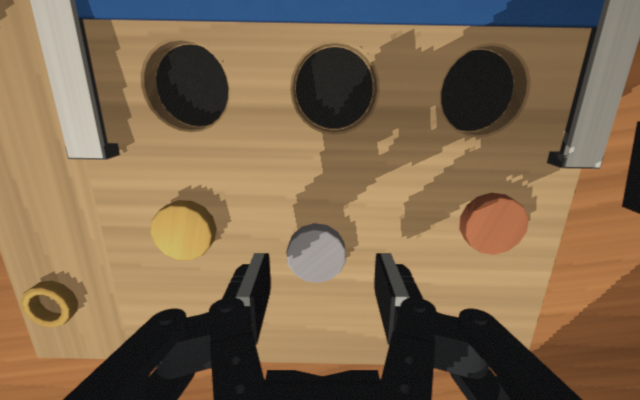

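The slug at (316,252) is between the finger lines, and the tips are still clearly above the deck. Joint 6 is at its limit, so I'll raise the tool and make the equivalent half-turn grasp.

apply_moves(
  rows=[
    {"xyz": [0,0,-15],"turn": [0,0,-0.12],"grip": 0.6},
    {"xyz": [0,0,-20],"turn": [0,0,-0.24],"grip": 0.6},
    {"xyz": [0,0,-20],"turn": [0,0,-0.36],"grip": 0.6},
    {"xyz": [0,0,-20],"turn": [0,0,-0.48],"grip": 0.6},
    {"xyz": [0,0,-20],"turn": [0,0,-0.6],"grip": 0.6},
    {"xyz": [0,0,-20],"turn": [0,0,-0.72],"grip": 0.6},
    {"xyz": [0,0,-20],"turn": [0,0,-0.84],"grip": 0.6},
    {"xyz": [0,0,-20],"turn": [0,0,-0.96],"grip": 0.6},
    {"xyz": [0,0,-20],"turn": [0,0,-1.08],"grip": 0.6},
    {"xyz": [0,0,-20],"turn": [0,0,-1.2],"grip": 0.6},
    {"xyz": [0,0,-20],"turn": [0,0,-1.32],"grip": 0.6},
    {"xyz": [0,0,-20],"turn": [0,0,-1.44],"grip": 0.6},
  ],
)

```text
clock: 4.05
tcp_pos: [0.5185, 0.0027, 0.022]
orientation: [-0.003, 0.799, 0.602, 0.003]
wrist_force: [-0.1, -0.4, 1.3]
finger_gap: 0.0514
grip_force: 0.0
```

apply_moves(
  rows=[
    {"xyz": [0,0,0],"turn": [0,0,-0.12],"grip": 0.6},
    {"xyz": [0,0,0],"turn": [0,0,-0.24],"grip": 0.6},
    {"xyz": [0,0,0],"turn": [0,0,-0.36],"grip": 0.6},
    {"xyz": [0,0,0],"turn": [0,0,-0.48],"grip": 0.6},
    {"xyz": [0,0,0],"turn": [0,0,-0.6],"grip": 0.6},
    {"xyz": [0,0,0],"turn": [0,0,-0.72],"grip": 0.6},
    {"xyz": [0,0,0],"turn": [0,0,-0.84],"grip": 0.6},
    {"xyz": [0,0,0],"turn": [0,0,-0.96],"grip": 0.6},
    {"xyz": [0,0,0],"turn": [0,0,-1.08],"grip": 0.6},
    {"xyz": [0,0,0],"turn": [0,0,-1.2],"grip": 0.6},
    {"xyz": [0,0,0],"turn": [0,0,-1.32],"grip": 0.6},
    {"xyz": [0,0,0],"turn": [0,0,-1.44],"grip": 0.6},
  ],
)

```text
clock: 5.05
tcp_pos: [0.5185, 0.0027, 0.022]
orientation: [-0.0, 0.203, 0.979, 0.004]
wrist_force: [0.0, -0.2, -0.6]
finger_gap: 0.0511
grip_force: 0.0
```

```bash
sed -i 's/from_euler("z",YAW)\*/from_euler("z",YAW+np.pi)*/' h.py
python3 - <<'E'
from h import *
delta(b2w(-.0815,.0072),-.005)
print(env.get_state()["joint_pos"].round(3))
E
```

```text
tcp [0.5185 0.0027 0.022 ] xyz [ 0.2  2.5 27. ] turn [ 0.009 -0.001 -0.24 ]
[-0.155  0.321 -0.383  0.866  0.009  0.254]
```

apply_moves(
  rows=[
    {"xyz": [0,2.5,5],"turn": [0.009,0,-0.12],"grip": 0.6},
    {"xyz": [0,2.5,12],"turn": [0.009,0,-0.24],"grip": 0.6},
    {"xyz": [0,2.5,20],"turn": [0.009,0,-0.24],"grip": 0.6},
    {"xyz": [0,2.5,27],"turn": [0.009,0,-0.24],"grip": 0.6},
    {"xyz": [0,2.5,32],"turn": [0.009,0,-0.24],"grip": 0.5},
    {"xyz": [0,2.5,32],"turn": [0.009,0,-0.24],"grip": 0.5},
    {"xyz": [0,2.5,32],"turn": [0.009,0,-0.24],"grip": 0.5},
  ],
)

```text
clock: 5.63
tcp_pos: [0.5189, 0.0053, -0.0106]
orientation: [-0.001, 0.088, 0.996, 0.0]
wrist_force: [-0.2, 0.6, 0.5]
finger_gap: 0.0429
grip_force: 0.0
```

Run:
```python
from h import *
d=cam("wrist");cv2.imwrite("pics/w4.png",d["color"]);np.savez("w4.npz",**d)
s=env.get_state();print(s["tcp_pos"],s["wrist_force"],s["finger_gap"])
P=pts(d)
for u,v in((268,255),(380,255),(266,262),(382,262)):print(u,v,P[v,u].round(4),w2b(P[v,u])*1e3)
z=P[200:230,180:230,2];print("deck z",np.median(z), np.median(P[180:200,420:460,2]))
delta(b2w(-.0815,.0072),-.0225)
```

```text
[ 0.51932819  0.00528788 -0.01026525] [-0.52974965 -0.07226183 -0.89514038] 0.04275539074178416
268 255 [ 0.5043 -0.0179  0.0387] [-92.3988505  -18.31787973]
380 255 [0.5133 0.0332 0.039 ] [-92.22628329  33.58891757]
266 262 [ 0.5046 -0.0179  0.0447] [-92.17595096 -18.2783716 ]
382 262 [0.513  0.033  0.0459] [-92.51011996  33.29493572]
deck z 0.022528496833517 0.022598524663797817
tcp [ 0.5193  0.0053 -0.0103] xyz [-0.1  0.1 12.2] turn [-0.    -0.002 -0.007]
```

View pics/w4.png

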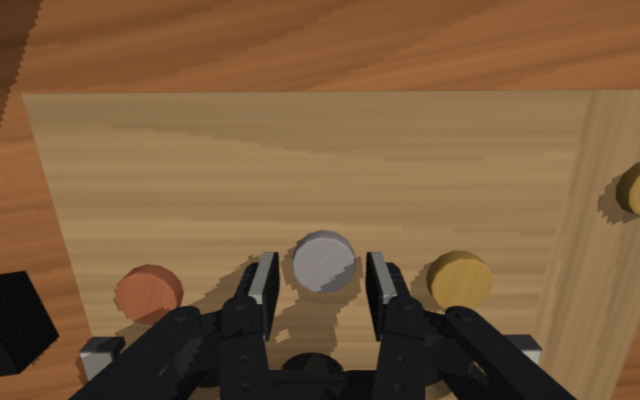

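The slug (325,262) is centred between the tips at (268,252) and (378,252), and the tips are about 14 mm above the deck. I'll lower, grip lightly and check.

apply_moves(
  rows=[
    {"xyz": [0,0,5],"turn": [0,0,0],"grip": 0.5},
    {"xyz": [0,0,9],"turn": [0,0,0],"grip": 0.5},
    {"xyz": [0,0,11],"turn": [0,0,0],"grip": 0.5},
    {"xyz": [0,0,11],"turn": [0,0,0],"grip": 0.4},
    {"xyz": [0,0,11],"turn": [0,0,0],"grip": 0.34},
    {"xyz": [0,0,11],"turn": [0,0,0],"grip": 0.34},
    {"xyz": [0,0,11],"turn": [0,0,0],"grip": 0.34},
  ],
  force=20,
)

```text
clock: 6.27
tcp_pos: [0.5217, 0.0052, -0.0183]
orientation: [0.002, 0.088, 0.996, 0.0]
wrist_force: [-3.1, 1.1, 20.2]
finger_gap: 0.0311
grip_force: 24.5
```

Run:
```python
from h import *
s=env.get_state();print(s["wrist_force"],s["finger_gap"],s["grip_force"])
print(w2b(s["tcp_pos"]));delta(b2w(0,0),s["tcp_pos"][2])
```

```text
[-3.11116442  1.11743762 20.1644435 ] 0.031081573100035842 24.455142606748268
[-0.07922187  0.00740814]
tcp [ 0.5217  0.0052 -0.0183] xyz [-79.3  -6.9   0.3] turn [ 0.     0.004 -0.006]
```

apply_moves(
  rows=[
    {"xyz": [0,0,-2.5],"turn": [0,0,0],"grip": 0.34},
    {"xyz": [-8,-1,-2.5],"turn": [0,0,0],"grip": 0.34},
    {"xyz": [-18,-2,-2.5],"turn": [0,0,0],"grip": 0.34},
    {"xyz": [-30,-3,-2.5],"turn": [0,0,0],"grip": 0.34},
    {"xyz": [-42,-4,-2.5],"turn": [0,0,0],"grip": 0.34},
    {"xyz": [-54,-5,-2.5],"turn": [0,0,0],"grip": 0.34},
    {"xyz": [-66,-6,-2.5],"turn": [0,0,0],"grip": 0.34},
    {"xyz": [-74,-7,-2.5],"turn": [0,0,0],"grip": 0.34},
    {"xyz": [-79,-7,-2.5],"turn": [0,0,0],"grip": 0.34},
    {"xyz": [-79,-7,-2.5],"turn": [0,0,0],"grip": 0.34},
  ],
)

```text
clock: 7.1
tcp_pos: [0.5942, -0.0149, -0.0184]
orientation: [-0.003, 0.088, 0.996, 0.0]
wrist_force: [-7.8, 2.9, 16.1]
finger_gap: 0.0305
grip_force: 29.1
```

Run:
```python
from h import *
s=env.get_state();print(s["wrist_force"],s["finger_gap"],s["grip_force"])
print(w2b(s["tcp_pos"]));delta(b2w(0,0),s["tcp_pos"][2])
d=cam("wrist");np.savez("w5.npz",**d)
slug(d,325,262)
```

```text
[-7.81461816  2.89610482 16.09010026] 0.030510417219908083 29.05366150313057
[-0.00435271 -0.00010337]
tcp [ 0.5942 -0.0149 -0.0184] xyz [-4.4  0.1 -0. ] turn [ 0.    -0.006 -0.006]
[148. 130. 131.] [323.64 263.49] 3190 [ 0.5881 -0.0134  0.032 ] board [-10.6   0.3]
```

Run:
```python
from h import *
d=dict(np.load("w4.npz"));slug(d,325,262)
d=dict(np.load("w5.npz"));cv2.imwrite("pics/w5.png",d["color"])
measure(d,300)
```

```text
[138. 129. 131.] [323.86 261.6 ] 3045 [0.5161 0.0064 0.032 ] board [-84.9   7.6]
dark [  7.2  219.82] 684 [ 0.5443 -0.1587  0.022 ] board [ -29.2 -150.3] dz 0.0065
dark [560.47 239.36] 940 [0.6008 0.1015 0.022 ] board [-17.5 115.7] dz 0.0315
dark [ 82.95 237.54] 804 [ 0.5594 -0.127   0.022 ] board [ -19.7 -116.5] dz 0.0317
dark [189.   265.46] 2847 [ 0.5831 -0.081   0.022 ] board [ -4.1 -67.1] dz 0.0101
dark [285.73 279.74] 423 [ 0.5997 -0.035   0.022 ] board [  4.5 -19. ] dz 0.0463
dark [358.6  280.25] 429 [0.6065 0.0015 0.022 ] board [ 5.  18.1] dz 0.0473
dark [260.6  282.99] 545 [ 0.5993 -0.048   0.022 ] board [  6.3 -31.9] dz 0.0483
dark [383.36 283.33] 522 [0.6105 0.0137 0.022 ] board [ 6.9 30.8] dz 0.0472
silver [576.52 259.93] 2818 [0.6068 0.1023 0.032 ] board [-11.8 117.5] dz 0.0344
silver [ 70.4  261.88] 2972 [ 0.5668 -0.1289  0.032 ] board [ -12.1 -117.2] dz 0.0341
silver [275.49 274.46] 528 [ 0.5899 -0.0368  0.032 ] board [ -4.8 -22.4] dz 0.0472
silver [368.8  274.09] 524 [0.5974 0.0065 0.032 ] board [-4.8 21.5] dz 0.0468
yellow [486.94 150.11] 334 [0.5477 0.0621 0.032 ] board [-63.2  67.8] dz 0.031
```

View pics/w5.png

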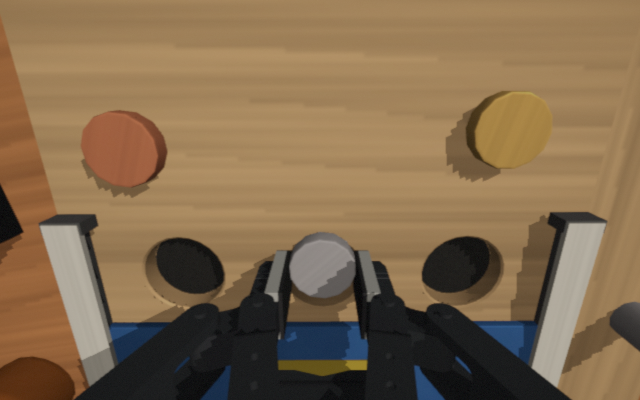

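Silver (323,265) is held at the near edge of the middle well, about 7 mm short. I'll ease the downward pressure and finish the slide.

apply_moves(
  rows=[
    {"xyz": [0,0,-1.5],"turn": [0,0,0],"grip": 0.34},
    {"xyz": [-3,0,-1.5],"turn": [0,0,0],"grip": 0.34},
    {"xyz": [-6,0,-1.5],"turn": [0,0,0],"grip": 0.34},
    {"xyz": [-7,0,-1.5],"turn": [0,0,0],"grip": 0.34},
    {"xyz": [-7,0,-1.5],"turn": [0,0,0],"grip": 0.34},
  ],
)

```text
clock: 7.57
tcp_pos: [0.6033, -0.0168, -0.0179]
orientation: [-0.001, 0.088, 0.996, -0.0]
wrist_force: [0.5, -0.4, -2.3]
finger_gap: 0.0308
grip_force: 20.0
```

Run:
```python
from h import *
s=env.get_state();print(s["wrist_force"],s["finger_gap"],s["grip_force"])
print(w2b(s["tcp_pos"]))
```

```text
[ 0.48261478 -0.43706979 -2.25776192] 0.030761457597059973 19.993564188480377
[ 0.00497666 -0.00049547]
```

apply_moves(
  rows=[
    {"xyz": [2,0,0],"turn": [0,0,0],"grip": 0.34},
    {"xyz": [2.5,0,0],"turn": [0,0,0],"grip": 0.34},
    {"xyz": [2.5,0,0],"turn": [0,0,0],"grip": 0.38},
    {"xyz": [2.5,0,0],"turn": [0,0,0],"grip": 0.42},
    {"xyz": [2.5,0,0],"turn": [0,0,0],"grip": 0.44},
    {"xyz": [2.5,0,0],"turn": [0,0,0],"grip": 0.44},
    {"xyz": [2.5,0,-30],"turn": [0,0,0],"grip": 0.5},
    {"xyz": [2.5,0,-60],"turn": [0,0,0],"grip": 0.5},
    {"xyz": [2.5,0,-60],"turn": [0,0,0],"grip": 0.5},
  ],
)

```text
clock: 8.32
tcp_pos: [0.6045, -0.0168, 0.0486]
orientation: [0.004, 0.088, 0.996, -0.0]
wrist_force: [1.0, 0.1, 1.2]
finger_gap: 0.0429
grip_force: 0.0
```

Run:
```python
from h import *
d=cam("wrist");np.savez("w6.npz",**d);cv2.imwrite("pics/w6.png",d["color"]);P=pts(d)
print([P[v,320].round(4).tolist() for v in range(215,300,8)])
for u,v in((130,160),(500,150)):
    pass
lab=cv2.cvtColor(d["color"],cv2.COLOR_BGR2HSV)
measure(d,300)
delta(b2w(-.0635,-.0838),.03);delta(b2w(-.0708,.0772),.03)
```

```text
[[0.6052, -0.0187, 0.0201], [0.5203, -0.0023, 0.2309], [0.6183, -0.021, 0.018], [0.6224, -0.0218, 0.0224], [0.6255, -0.0223, 0.0286], [0.6313, -0.0233, 0.0294], [0.6385, -0.0246, 0.0278], [0.6441, -0.0256, 0.0292], [0.6448, -0.0257, 0.0383], [0.6458, -0.0258, 0.0462], [0.6475, -0.0261, 0.0527]]
dark [592.7   21.17] 178 [0.5137 0.1563 0.022 ] board [-112.6  155. ] dz 0.0268
dark [224.09 203.27] 1806 [ 0.5844 -0.0818  0.022 ] board [ -2.7 -67.8] dz 0.0111
dark [422.   202.36] 1879 [0.6074 0.052  0.022 ] board [-2.7 68.1] dz 0.011
dark [324.88 209.42] 338 [ 0.6009 -0.0145  0.022 ] board [2.2 1.4] dz 0.0208
dark [557.25 259.33] 541 [0.6692 0.1463 0.022 ] board [ 42.3 171.5] dz 0.045
dark [272.23 280.17] 544 [ 0.6501 -0.0631  0.022 ] board [ 58.9 -38.2] dz 0.1124
dark [372.19 280.18] 534 [0.6632 0.0107 0.022 ] board [59.3 36.8] dz 0.1108
dark [245.61 283.24] 461 [ 0.6492 -0.0834  0.022 ] board [ 61.5 -58.4] dz 0.1143
dark [398.47 283.2 ] 451 [0.6693 0.0299 0.022 ] board [62.1 56.7] dz 0.1143
silver [321.94 201.63] 1529 [ 0.5913 -0.0148  0.032 ] board [-7.2 -0.6] dz 0.0213
silver [592.04 263.49] 983 [0.6697 0.1635 0.032 ] board [ 39.9 188.4] dz 0.0649
silver [260.65 275.76] 554 [ 0.6389 -0.0675  0.032 ] board [ 48.6 -44.4] dz 0.1145
silver [383.66 275.75] 555 [0.6541 0.0186 0.032 ] board [49.1 43. ] dz 0.1159
yellow [613.7   16.33] 351 [0.5136 0.1597 0.032 ] board [-113.3  158.3] dz 0.0231
yellow [322.55 286.75] 2260 [ 0.6556 -0.0258  0.032 ] board [58.  -0.5] dz 0.0468
copper [ 11.39 162.52] 319 [ 0.5319 -0.2016  0.032 ] board [ -34.2 -194.7] dz 0.0366
tcp [ 0.6037 -0.0166  0.0465] xyz [ 68.4 -83.9  16.1] turn [-0.     0.006 -0.006]
tcp [ 0.6037 -0.0166  0.0465] xyz [76.6 77.  16. ] turn [-0.     0.006 -0.006]
```

View pics/w6.png

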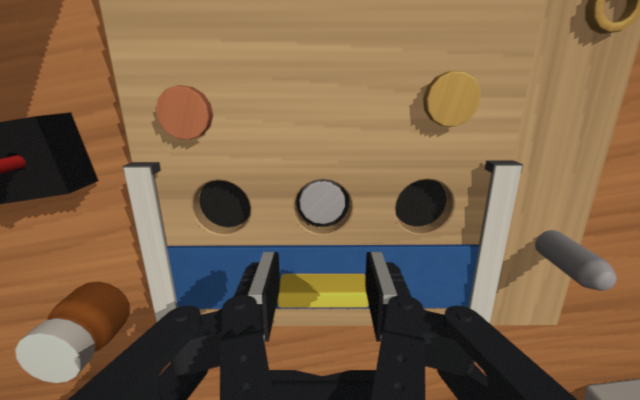

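Silver lies in the middle well at (322,203); its top measures 20.5 mm, below the deck. Copper next.

apply_moves(
  rows=[
    {"xyz": [20,-25,0],"turn": [0,0,0],"grip": 0.5},
    {"xyz": [42,-52,0],"turn": [0,0,0],"grip": 0.5},
    {"xyz": [60,-74,5],"turn": [0,0,0],"grip": 0.5},
    {"xyz": [68.4,-84,15],"turn": [0,0,0],"grip": 0.5},
    {"xyz": [68.4,-84,30],"turn": [0,0,0],"grip": 0.5},
    {"xyz": [68.4,-84,42],"turn": [0,0,0],"grip": 0.5},
    {"xyz": [68.4,-84,50],"turn": [0,0,0],"grip": 0.5},
    {"xyz": [68.4,-84,50],"turn": [0,0,0],"grip": 0.5},
  ],
)

```text
clock: 9.03
tcp_pos: [0.5165, -0.0864, -0.0093]
orientation: [-0.002, 0.088, 0.996, 0.0]
wrist_force: [0.4, 0.0, 0.4]
finger_gap: 0.0426
grip_force: 0.0
```

Run:
```python
from h import *
s=env.get_state();print(s["wrist_force"]);d=cam("wrist");P=pts(d);slug(d,323,258,40)
hsv=cv2.cvtColor(d["color"],cv2.COLOR_BGR2HSV).astype(int)
delta(b2w(-.0635,-.0838),-.0165)
```

```text
[0.361116   0.02021887 0.38240687]
[126. 150. 157.] [318.79 266.79] 2014 [ 0.5169 -0.0885  0.032 ] board [-68.1 -85.8]
tcp [ 0.5172 -0.0865 -0.0083] xyz [-4.6 -0.1  8.1] turn [ 0.    -0.004 -0.006]
```

apply_moves(
  rows=[
    {"xyz": [-4,0,0],"turn": [0,0,0],"grip": 0.5},
    {"xyz": [-4,-0.5,5],"turn": [0,0,0],"grip": 0.5},
    {"xyz": [-4,-0.5,8],"turn": [0,0,0],"grip": 0.5},
    {"xyz": [-4,-0.5,8],"turn": [0,0,0],"grip": 0.4},
    {"xyz": [-4,-0.5,8],"turn": [0,0,0],"grip": 0.34},
    {"xyz": [-4,-0.5,8],"turn": [0,0,0],"grip": 0.34},
    {"xyz": [-4,-0.5,8],"turn": [0,0,0],"grip": 0.34},
  ],
)

```text
clock: 9.67
tcp_pos: [0.5222, -0.0881, -0.0152]
orientation: [-0.001, 0.088, 0.996, -0.0]
wrist_force: [0.5, 0.1, -0.7]
finger_gap: 0.0305
grip_force: 19.8
```

Run:
```python
from h import *
s=env.get_state();print(s["wrist_force"],s["finger_gap"],s["grip_force"],w2b(s["tcp_pos"]));d=cam("wrist");slug(d,323,258,40)
delta(b2w(.0,-.07),-.018)
```

```text
[ 0.54193193  0.11618641 -0.70730587] 0.030483647608037755 19.848438799381256 [-0.06296478 -0.08443813]
[125. 151. 157.] [317.6  262.84] 2119 [ 0.5168 -0.0896  0.032 ] board [-67.9 -86.9]
tcp [ 0.5221 -0.0881 -0.0151] xyz [-62.9  14.8   2.8] turn [-0.    -0.001 -0.006]
```

apply_moves(
  rows=[
    {"xyz": [-5,1,0.3],"turn": [0,0,0],"grip": 0.34},
    {"xyz": [-14,4,0.3],"turn": [0,0,0],"grip": 0.34},
    {"xyz": [-26,7,0.3],"turn": [0,0,0],"grip": 0.34},
    {"xyz": [-38,10,0.3],"turn": [0,0,0],"grip": 0.34},
    {"xyz": [-50,13,0.3],"turn": [0,0,0],"grip": 0.34},
    {"xyz": [-59,15,0.3],"turn": [0,0,0],"grip": 0.34},
    {"xyz": [-63.5,15,0.3],"turn": [0,0,0],"grip": 0.34},
    {"xyz": [-63.5,15,0.3],"turn": [0,0,0],"grip": 0.34},
    {"xyz": [-63.5,15,0.3],"turn": [0,0,0],"grip": 0.34},
  ],
)

```text
clock: 10.47
tcp_pos: [0.587, -0.0844, -0.0159]
orientation: [-0.001, 0.088, 0.996, 0.0]
wrist_force: [-0.2, 0.2, -1.0]
finger_gap: 0.0306
grip_force: 19.9
```

Run:
```python
from h import *
s=env.get_state();print(s["wrist_force"],s["finger_gap"],s["grip_force"],w2b(s["tcp_pos"]),s["tcp_pos"][2]);d=cam("wrist");slug(d,323,258,40)
```

```text
[-0.18705225  0.15914702 -1.04859787] 0.03055455433928436 19.87548440694809 [ 0.00034674 -0.06983841] -0.015907149122570755
[123. 150. 157.] [318.08 262.29] 2164 [ 0.581  -0.0856  0.032 ] board [ -5.3 -72.1]
```

apply_moves(
  rows=[
    {"xyz": [0,0,0],"turn": [0,0,0],"grip": 0.38},
    {"xyz": [0,0,0],"turn": [0,0,0],"grip": 0.42},
    {"xyz": [0,0,0],"turn": [0,0,0],"grip": 0.43},
    {"xyz": [0,0,0],"turn": [0,0,0],"grip": 0.43},
    {"xyz": [0,0,-25],"turn": [0,0,0],"grip": 0.43},
    {"xyz": [0,0,-60],"turn": [0,0,0],"grip": 0.5},
    {"xyz": [0,0,-62],"turn": [0,0,0],"grip": 0.5},
  ],
)

```text
clock: 11.1
tcp_pos: [0.591, -0.0854, 0.0522]
orientation: [0.004, 0.088, 0.996, -0.001]
wrist_force: [1.3, 0.2, 0.9]
finger_gap: 0.0427
grip_force: 0.0
```

Run:
```python
from h import *
d=cam("wrist");P=pts(d)
for b in((0,0),(0,-.07)):
    u,v=proj(d,np.r_[b2w(*b),.020]).astype(int);q=P[v-3:v+4,u-3:u+4].reshape(-1,3);print(u,v,np.median(q,0),d["color"][v,u])
slug(d,323,200,30,.02)
delta(b2w(-.0708,.0772),-.0005)
```

```text
421 205 [ 0.59793131 -0.01622593  0.0206781 ] [148 152 158]
322 205 [ 0.58587265 -0.08480529  0.02049762] [ 77 110 177]
[135. 151. 158.] [322.79 203.76] 1421 [ 0.5851 -0.0842  0.02  ] board [ -1.6 -70. ]
tcp [ 0.5907 -0.0854  0.0507] xyz [ 76.1 147.   50.5] turn [-0.001  0.006 -0.006]
```

apply_moves(
  rows=[
    {"xyz": [12,22,0],"turn": [0,0,0],"grip": 0.5},
    {"xyz": [30,58,0],"turn": [0,0,0],"grip": 0.5},
    {"xyz": [48,94,0],"turn": [0,0,0],"grip": 0.5},
    {"xyz": [65,126,0],"turn": [0,0,0],"grip": 0.5},
    {"xyz": [74,144,8],"turn": [0,0,0],"grip": 0.5},
    {"xyz": [75,147,22],"turn": [0,0,0],"grip": 0.5},
    {"xyz": [75,147,38],"turn": [0,0,0],"grip": 0.5},
    {"xyz": [75,147,50],"turn": [0,0,0],"grip": 0.5},
    {"xyz": [75,147,57],"turn": [0,0,0],"grip": 0.5},
    {"xyz": [75,147,57],"turn": [0,0,0],"grip": 0.5},
  ],
)

```text
clock: 11.98
tcp_pos: [0.5372, 0.0735, -0.0126]
orientation: [-0.003, 0.088, 0.996, -0.0]
wrist_force: [0.1, 0.3, 0.2]
finger_gap: 0.0425
grip_force: 0.0
```

Run:
```python
from h import *
s=env.get_state();print(s["wrist_force"],s["joint_pos"].round(2));d=cam("wrist");slug(d,323,258,40)
delta(b2w(-.0708,.0772),-.016)
```

```text
[0.14646356 0.27534868 0.19954098] [-0.01  0.4  -0.36  0.82  0.    0.16]
[136. 134. 165.] [318.84 269.24] 2139 [0.5371 0.0716 0.032 ] board [-75.3  75.4]
tcp [ 0.5381  0.0733 -0.0115] xyz [-3.8 -0.1  4.5] turn [-0.    -0.004 -0.006]
```

apply_moves(
  rows=[
    {"xyz": [-4,0,0],"turn": [0,0,0],"grip": 0.5},
    {"xyz": [-4,-0.5,3],"turn": [0,0,0],"grip": 0.5},
    {"xyz": [-4,-0.5,4.5],"turn": [0,0,0],"grip": 0.5},
    {"xyz": [-4,-0.5,4.5],"turn": [0,0,0],"grip": 0.4},
    {"xyz": [-4,-0.5,4.5],"turn": [0,0,0],"grip": 0.34},
    {"xyz": [-4,-0.5,4.5],"turn": [0,0,0],"grip": 0.34},
    {"xyz": [-4,-0.5,4.5],"turn": [0,0,0],"grip": 0.34},
  ],
)

```text
clock: 12.62
tcp_pos: [0.5432, 0.072, -0.0147]
orientation: [-0.0, 0.088, 0.996, -0.0]
wrist_force: [0.5, -0.6, 1.9]
finger_gap: 0.0305
grip_force: 19.8
```

Run:
```python
from h import *
s=env.get_state();print(s["wrist_force"],s["finger_gap"],s["grip_force"],w2b(s["tcp_pos"]));d=cam("wrist");slug(d,323,258,40)
delta(b2w(.0,.07),-.018)
```

```text
[ 0.49282222 -0.64879282  1.86675347] 0.030470409868235106 19.827665984630585 [-0.06927495  0.07691268]
[137. 134. 165.] [318.15 260.65] 2250 [0.537  0.0709 0.032 ] board [-75.2  74.7]
tcp [ 0.5432  0.0721 -0.0147] xyz [-69.3  -6.5   3.2] turn [-0.    -0.001 -0.006]
```

apply_moves(
  rows=[
    {"xyz": [-5,-0.5,0.2],"turn": [0,0,0],"grip": 0.34},
    {"xyz": [-15,-1.5,0.2],"turn": [0,0,0],"grip": 0.34},
    {"xyz": [-27,-2.5,0.2],"turn": [0,0,0],"grip": 0.34},
    {"xyz": [-39,-3.5,0.2],"turn": [0,0,0],"grip": 0.34},
    {"xyz": [-51,-5,0.2],"turn": [0,0,0],"grip": 0.34},
    {"xyz": [-62,-6,0.2],"turn": [0,0,0],"grip": 0.34},
    {"xyz": [-69,-6.5,0.2],"turn": [0,0,0],"grip": 0.34},
    {"xyz": [-70.5,-6.5,0.2],"turn": [0,0,0],"grip": 0.34},
    {"xyz": [-70.5,-6.5,0.2],"turn": [0,0,0],"grip": 0.34},
  ],
)

```text
clock: 13.42
tcp_pos: [0.6116, 0.0534, -0.0157]
orientation: [-0.001, 0.088, 0.996, 0.0]
wrist_force: [0.0, -0.0, -0.7]
finger_gap: 0.0308
grip_force: 19.9
```

Run:
```python
from h import *
s=env.get_state();print(s["wrist_force"],s["finger_gap"],s["grip_force"],w2b(s["tcp_pos"]),s["tcp_pos"][2]);d=cam("wrist");slug(d,323,258,40)
```

```text
[ 0.0398694  -0.01410295 -0.70527633] 0.030812458519874495 19.85522836446762 [0.00121729 0.07015348] -0.01572735592729941
[141. 134. 166.] [318.24 260.73] 2249 [0.6048 0.0524 0.032 ] board [-5.2 68. ]
```

Same relative position as copper had, so I'll release and lift.

apply_moves(
  rows=[
    {"xyz": [0,0,0],"turn": [0,0,0],"grip": 0.38},
    {"xyz": [0,0,0],"turn": [0,0,0],"grip": 0.42},
    {"xyz": [0,0,0],"turn": [0,0,0],"grip": 0.43},
    {"xyz": [0,0,0],"turn": [0,0,0],"grip": 0.43},
    {"xyz": [0,0,-25],"turn": [0,0,0],"grip": 0.43},
    {"xyz": [0,0,-60],"turn": [0,0,0],"grip": 0.3},
    {"xyz": [0,0,-75],"turn": [0,0,0],"grip": 0.0},
    {"xyz": [0,0,-75],"turn": [0,0,0],"grip": 0.0},
  ],
)

```text
clock: 14.13
tcp_pos: [0.6147, 0.0535, 0.0645]
orientation: [0.003, 0.088, 0.996, 0.0]
wrist_force: [0.5, -0.3, 0.2]
finger_gap: 0.0026
grip_force: 0.0
```

Run:
```python
from h import *
d=cam("wrist");P=pts(d)
for b in((0,0),(0,-.07),(0,.07)):
    u,v=proj(d,np.r_[b2w(*b),.020]).astype(int)
    if 3<u<636: q=P[v-3:v+4,u-3:u+4].reshape(-1,3);print(u,v,np.median(q,0),d["color"][v,u])
d=cam("scene");P=pts(d)
for b in((0,0),(0,-.07),(0,.07)):
    u,v=proj(d,np.r_[b2w(*b),.020]).astype(int);print("scene",u,v,np.median(P[v-1:v+2,u-1:u+2].reshape(-1,3),0),d["color"][v,u])
delta(b2w(.0975,0),.04)
```

```text
227 200 [ 0.59777388 -0.01537435  0.02056025] [131 135 140]
133 201 [ 0.58644656 -0.08428087  0.02043669] [ 62  95 156]
321 200 [0.6099236  0.05314067 0.02052474] [ 70 133 169]
scene 299 214 [ 0.59850216 -0.01606451  0.02252602] [188 199 211]
scene 274 221 [ 0.5877083  -0.08492876  0.02390492] [ 81 130 232]
scene 323 207 [0.60805966 0.05256099 0.02238785] [ 96 202 246]
tcp [0.612  0.0535 0.0605] xyz [-96.3 -69.8  20.5] turn [ 0.     0.001 -0.006]
```

All three slugs lie flat (tops at 20.5 mm, 1.5 mm below the deck). I'll go behind the lug with the fingers shut.

apply_moves(
  rows=[
    {"xyz": [-30,-25,0],"turn": [0,0,0],"grip": 0.0},
    {"xyz": [-60,-50,0],"turn": [0,0,0],"grip": 0.0},
    {"xyz": [-84,-68,0],"turn": [0,0,0],"grip": 0.0},
    {"xyz": [-86,-70,10],"turn": [0,0,0],"grip": 0.0},
    {"xyz": [-86,-70,28],"turn": [0,0,0],"grip": 0.0},
    {"xyz": [-86,-70,45],"turn": [0,0,0],"grip": 0.0},
    {"xyz": [-86,-70,58],"turn": [0,0,0],"grip": 0.0},
    {"xyz": [-86,-70,61],"turn": [0,0,0],"grip": 0.0},
    {"xyz": [-86,-70,61],"turn": [0,0,0],"grip": 0.0},
  ],
)

```text
clock: 14.98
tcp_pos: [0.681, -0.0297, -0.0045]
orientation: [-0.003, 0.088, 0.996, 0.0]
wrist_force: [-0.5, 0.5, 0.3]
finger_gap: 0.0002
grip_force: 0.0
```

Run:
```python
from h import *
s=env.get_state();print(s["wrist_force"],w2b(s["tcp_pos"]),s["tcp_pos"][2],s["finger_gap"]);d=cam("wrist");P=pts(d)
cv2.imwrite("pics/w9.png",d["color"])
for v in range(200,300,6):print(v,d["color"][v,322],(w2b(P[v,322])*1e3).round(1),P[v,322,2].round(4))
```

```text
[-0.48915959  0.45620517  0.32212955] [ 8.37325149e-02 -8.17614486e-05] -0.0044615450509781635 0.0002466581532620995
200 [ 57 157 181] [48.  -0.3] 0.0412
206 [ 57 158 183] [48.4 -0.3] 0.048
212 [ 81 206 209] [48.9 -0.3] 0.054
218 [ 79 202 209] [51.2 -0.3] 0.0547
224 [ 79 199 209] [54.6 -0.3] 0.0531
230 [ 77 197 209] [57.1 -0.3] 0.0537
236 [85 92 96] [70.9 -0.4] 0.0301
242 [95 62 34] [75.1 -0.4] 0.0285
248 [97 62 35] [78.4 -0.4] 0.0288
254 [30 32 33] [73.4 -0.4] 0.0444
260 [31 32 33] [73.9 -0.4] 0.0491
266 [30 30 31] [73.9 -0.4] 0.0545
272 [30 31 32] [73.1 -0.4] 0.0607
278 [30 32 31] [74.3 -0.4] 0.0633
284 [31 31 34] [73.8 -0.4] 0.0684
290 [33 33 32] [74.4 -0.4] 0.0716
296 [44 44 44] [75.6 -0.4] 0.0737
```

apply_moves(
  rows=[
    {"xyz": [6,0,0],"turn": [0,0,0],"grip": 0.0},
    {"xyz": [12,0,0],"turn": [0,0,0],"grip": 0.0},
    {"xyz": [18,0,0],"turn": [0,0,0],"grip": 0.0},
    {"xyz": [24,0,0],"turn": [0,0,0],"grip": 0.0},
    {"xyz": [30,0,0],"turn": [0,0,0],"grip": 0.0},
    {"xyz": [36,0,0],"turn": [0,0,0],"grip": 0.0},
    {"xyz": [42,0,0],"turn": [0,0,0],"grip": 0.0},
    {"xyz": [48,0,0],"turn": [0,0,0],"grip": 0.0},
    {"xyz": [54,0,0],"turn": [0,0,0],"grip": 0.0},
    {"xyz": [60,0,0],"turn": [0,0,0],"grip": 0.0},
    {"xyz": [64,0,0],"turn": [0,0,0],"grip": 0.0},
    {"xyz": [64,0,0],"turn": [0,0,0],"grip": 0.0},
  ],
)

```text
clock: 16.03
tcp_pos: [0.6192, -0.019, -0.0016]
orientation: [-0.001, 0.088, 0.996, 0.0]
wrist_force: [-0.3, -0.7, 0.1]
finger_gap: -0.0
grip_force: 0.0
```

apply_moves(
  rows=[
    {"xyz": [1,0,0],"turn": [0,0,0],"grip": 0.0},
    {"xyz": [2,0,0],"turn": [0,0,0],"grip": 0.0},
    {"xyz": [3,0,0],"turn": [0,0,0],"grip": 0.0},
    {"xyz": [4,0,0],"turn": [0,0,0],"grip": 0.0},
    {"xyz": [4,0,0],"turn": [0,0,0],"grip": 0.0},
    {"xyz": [4,0,0],"turn": [0,0,0],"grip": 0.0},
  ],
)

```text
clock: 16.53
tcp_pos: [0.6166, -0.0185, -0.0016]
orientation: [-0.001, 0.088, 0.996, 0.0]
wrist_force: [0.9, 0.3, -1.3]
finger_gap: 0.0002
grip_force: 0.5
```

Run:
```python
from h import *
s=env.get_state();print(s["wrist_force"],w2b(s["tcp_pos"]),s["tcp_pos"][2],s["finger_gap"]);d=cam("wrist");P=pts(d)
for v in range(200,264,5):print(v,d["color"][v,322],(w2b(P[v,322])*1e3).round(1),P[v,322,2].round(4))
```

```text
[ 0.86246677  0.33123779 -1.2758752 ] [0.01837643 0.00011129] -0.001564199679388971 0.00018774396578724283
200 [124  80  46] [-12.5  -0.1] 0.029
205 [124  80  44] [-9.6 -0.2] 0.0283
210 [124  81  45] [-7.1 -0.2] 0.0288
215 [124  82  46] [-4.3 -0.2] 0.0287
220 [ 46 138 160] [-4.2 -0.2] 0.035
225 [ 48 140 164] [-4.  -0.2] 0.0406
230 [ 48 141 165] [-4.3 -0.2] 0.047
235 [ 52 147 170] [-65.3   0.1] 0.1815
240 [ 71 188 191] [-3.1 -0.2] 0.0547
245 [ 68 183 191] [-0.6 -0.2] 0.0546
250 [ 67 181 191] [ 2.5 -0.2] 0.0534
255 [ 66 179 191] [ 4.2 -0.2] 0.0547
260 [30 61 72] [ 7.9 -0.3] 0.0526
```

apply_moves(
  rows=[
    {"xyz": [1,0,0],"turn": [0,0,0],"grip": 0.0},
    {"xyz": [2,0,0],"turn": [0,0,0],"grip": 0.0},
    {"xyz": [3,0,0],"turn": [0,0,0],"grip": 0.0},
    {"xyz": [4,0,0],"turn": [0,0,0],"grip": 0.0},
    {"xyz": [4,0,0],"turn": [0,0,0],"grip": 0.0},
    {"xyz": [4,0,0],"turn": [0,0,0],"grip": 0.0},
  ],
)

```text
clock: 17.08
tcp_pos: [0.6156, -0.0183, -0.0011]
orientation: [0.002, 0.088, 0.996, -0.0]
wrist_force: [8.5, -1.2, -6.8]
finger_gap: -0.0003
grip_force: 4.0
```

Run:
```python
from h import *
s=env.get_state();print(s["wrist_force"],w2b(s["tcp_pos"]),s["tcp_pos"][2])
```

```text
[ 8.48909362 -1.15881779 -6.84055609] [0.01734359 0.00011141] -0.001101768275667478
```

apply_moves(
  rows=[
    {"xyz": [2,0,0],"turn": [0,0,0],"grip": 0.0},
    {"xyz": [3,0,0],"turn": [0,0,0],"grip": 0.0},
    {"xyz": [3,0,0],"turn": [0,0,0],"grip": 0.0},
    {"xyz": [-20,0,0],"turn": [0,0,0],"grip": 0.0},
    {"xyz": [-50,0,-20],"turn": [0,0,0],"grip": 0.0},
    {"xyz": [-70,0,-40],"turn": [0,0,0],"grip": 0.2},
    {"xyz": [-70,0,-40],"turn": [0,0,0],"grip": 0.4},
    {"xyz": [-70,0,-40],"turn": [0,0,0],"grip": 0.4},
  ],
)

```text
clock: 17.75
tcp_pos: [0.6833, -0.0305, 0.0397]
orientation: [0.0, 0.088, 0.996, -0.0]
wrist_force: [-0.8, 0.6, 0.1]
finger_gap: 0.0334
grip_force: 0.0
```

Run:
```python
from h import *
s=env.get_state();print(s["wrist_force"],w2b(s["tcp_pos"]),s["tcp_pos"][2]);d=cam("wrist");np.savez("w10.npz",**d);P=pts(d)
s=env.get_state();print(w2b(s["tcp_pos"]))
u,v=proj(d,np.r_[b2w(.041,0),.022]).astype(int);print(u,v)
c=d["color"][v-40:v+40,u-60:u+60]
g=cv2.cvtColor(c,cv2.COLOR_BGR2GRAY)
cv2.imwrite("pics/hole.png",cv2.resize(c,None,fx=6,fy=6,interpolation=cv2.INTER_NEAREST))
for q,a in blobs(g<70,5,2000):q=q+[u-60,v-40];print(q,a,(w2b(plane(d,q,.022)[0])*1e3).round(2))
for vv in range(100,230,4):print(vv,d["color"][vv,u-30],(w2b(P[vv,u-30])*1e3).round(1),P[vv,u-30,2].round(4))
```

```text
[-0.8255455   0.56221171  0.05037684] [ 0.08607571 -0.00042653] 0.03969619494407916
[ 0.08401065 -0.00030705]
322 153
[303.82 120.1 ] 1332 [ 20.87 -11.44]
[331.3 151.8] 56 [40.24  5.24]
[312.42 153.52] 48 [41.26 -6.55]
100 [86 54 30] [  9.  -17.6] 0.0279
104 [86 54 31] [ 11.2 -17.7] 0.0286
108 [87 56 30] [ 13.4 -17.8] 0.0283
112 [86 56 32] [ 15.6 -17.7] 0.0295
116 [86 55 31] [ 17.8 -17.8] 0.0292
120 [86 54 32] [ 20.1 -17.9] 0.0296
124 [86 54 31] [ 22.3 -18. ] 0.0294
128 [103  68  42] [ 24.7 -18.1] 0.029
132 [ 67  95 119] [ 27.7 -18.7] 0.0235
136 [ 91 131 161] [ 30.1 -18.8] 0.0236
140 [100 142 174] [ 32.6 -18.9] 0.0235
144 [106 150 183] [ 35.4 -19.1] 0.0214
148 [105 150 183] [ 37.5 -19.1] 0.0231
152 [105 149 180] [ 40.1 -19.2] 0.0229
156 [105 148 179] [ 42.5 -19.3] 0.023
160 [103 146 178] [ 45.1 -19.4] 0.0227
164 [ 98 139 169] [ 47.5 -19.4] 0.0235
168 [100 142 173] [ 50.4 -19.6] 0.0223
172 [ 95 137 168] [ 52.8 -19.6] 0.0231
176 [ 95 135 166] [ 55.2 -19.6] 0.0239
180 [ 97 139 171] [ 58.2 -19.9] 0.0224
184 [ 99 140 172] [ 60.8 -19.9] 0.0228
188 [ 92 132 164] [ 63.1 -19.9] 0.0239
192 [ 93 133 163] [ 66.3 -20.2] 0.0223
196 [ 91 130 160] [ 69.  -20.3] 0.0224
200 [ 89 127 157] [ 71.9 -20.4] 0.0221
204 [ 82 120 149] [ 74.7 -20.5] 0.0221
208 [ 87 125 155] [ 77.5 -20.6] 0.0222
212 [ 98 139 171] [ 80.7 -20.8] 0.0212
216 [ 96 136 167] [ 83.1 -20.8] 0.0224
220 [ 97 138 170] [ 85.6 -20.8] 0.0232
224 [101 143 175] [ 88.8 -20.9] 0.0227
228 [ 98 140 170] [ 91.7 -21.1] 0.0225
```

View pics/hole.png

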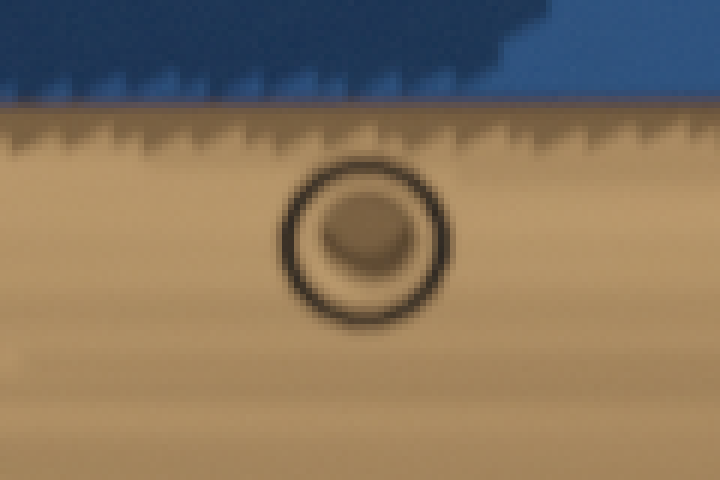

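The ring mark in the crop is centred at about (366,242), which is image pixel (322.5,152.8). The lock hole is uncovered at board x≈41, so the cover is home. Now for a look at the pin.

Run:
```python
from h import *
d=dict(np.load("w10.npz"));print(w2b(plane(d,[322.5,152.8],.022)[0])*1e3)
b=w2b(np.array([.534,-.200]));print(b);delta(b2w(b[0]+.045,b[1]),.06)
```

```text
[40.8370537  -0.25225764]
[-0.03235607 -0.19275265]
tcp [ 0.6812 -0.03    0.0384] xyz [  70.3 -192.9  -21.5] turn [-0.    -0.002 -0.006]
```

apply_moves(
  rows=[
    {"xyz": [5,-10,-22],"turn": [0,0,0],"grip": 0.4},
    {"xyz": [16,-45,-22],"turn": [0,0,0],"grip": 0.4},
    {"xyz": [29,-82,-22],"turn": [0,0,0],"grip": 0.4},
    {"xyz": [42,-118,-22],"turn": [0,0,0],"grip": 0.4},
    {"xyz": [56,-155,-22],"turn": [0,0,0],"grip": 0.4},
    {"xyz": [67,-183,-22],"turn": [0,0,0],"grip": 0.4},
    {"xyz": [70,-193,-22],"turn": [0,0,0],"grip": 0.4},
    {"xyz": [70,-193,-22],"turn": [0,0,0],"grip": 0.4},
    {"xyz": [70,-193,-22],"turn": [0,0,0],"grip": 0.4},
  ],
)

```text
clock: 18.55
tcp_pos: [0.578, -0.2072, 0.06]
orientation: [-0.001, 0.088, 0.996, 0.001]
wrist_force: [0.2, 0.2, 0.1]
finger_gap: 0.0339
grip_force: 0.0
```

```bash
cat >> h.py <<'E'
def red(d,z=.067):
    hsv=cv2.cvtColor(d["color"],cv2.COLOR_BGR2HSV).astype(int);P=pts(d)
    m=((hsv[...,0]<6)|(hsv[...,0]>174))&(hsv[...,1]>170)&(hsv[...,2]>60)
    for q,a in blobs(m,40,6000):print("red",q,a,(w2b(plane(d,q,z)[0])*1e3).round(1))
    n,l,s,c=cv2.connectedComponentsWithStats(m.astype(np.uint8));i=1+s[1:,4].argmax();k=l==i
    p=P[k];k2=(p[:,2]>.04)&(p[:,2]<.2);zt=np.percentile(p[k2][:,2],90);t=p[np.abs(p[:,2]-zt)<.003]
    print("ztop",zt,"n",len(t),"min/max/mean",(w2b(t).min(0)*1e3).round(1),(w2b(t).max(0)*1e3).round(1),(w2b(t).mean(0)*1e3).round(1))
E
python3 - <<'E'
from h import *
d=cam("wrist");np.savez("w11.npz",**d);red(d);s=env.get_state();print(w2b(s["tcp_pos"]),s["tcp_pos"])
cv2.imwrite("pics/w11.png",d["color"])
E
```

```text
red [319.   156.82] 729 [ -35.5 -194.1]
ztop 0.06814461195159169 n 608 min/max/mean [ -42.  -201.9] [ -26.5 -186.4] [ -34.6 -194.2]
[ 0.01288093 -0.19167081] [ 0.57876793 -0.20658706  0.06017947]
```

Run:
```python
from h import *
delta(b2w(-.0344,-.1942),.014)
```

```text
tcp [ 0.5788 -0.2066  0.0602] xyz [47.2 -2.8 46.3] turn [ 0.001 -0.002 -0.005]
```

apply_moves(
  rows=[
    {"xyz": [15,-1,0],"turn": [0,0,0],"grip": 0.4},
    {"xyz": [35,-2,0],"turn": [0,0,0],"grip": 0.4},
    {"xyz": [46,-2.8,0],"turn": [0,0,0],"grip": 0.4},
    {"xyz": [47,-2.8,12],"turn": [0,0,0],"grip": 0.4},
    {"xyz": [47,-2.8,26],"turn": [0,0,0],"grip": 0.4},
    {"xyz": [47,-2.8,38],"turn": [0,0,0],"grip": 0.4},
    {"xyz": [47,-2.8,45],"turn": [0,0,0],"grip": 0.4},
    {"xyz": [47,-2.8,45],"turn": [0,0,0],"grip": 0.4},
    {"xyz": [47,-2.8,45],"turn": [0,0,0],"grip": 0.4},
  ],
)

```text
clock: 19.35
tcp_pos: [0.5325, -0.2011, 0.0154]
orientation: [-0.001, 0.087, 0.996, 0.0]
wrist_force: [-0.9, -0.8, 0.8]
finger_gap: 0.0343
grip_force: 0.0
```

Run:
```python
from h import *
d=cam("wrist");np.savez("w12.npz",**d);red(d);s=env.get_state();print(w2b(s["tcp_pos"]),s["tcp_pos"],s["wrist_force"])
delta(b2w(-.0344,-.1942),.014)
P=pts(d)
for u,v in((272,254),(375,254),(274,260)):print(P[v,u],w2b(P[v,u]))
```

```text
red [321.84 263.89] 1345 [ -40.5 -194.6]
ztop 0.06798556069529593 n 763 min/max/mean [ -42.6 -202.1] [ -27.1 -187. ] [ -35.4 -194.4]
[-0.03309956 -0.19459514] [ 0.53295551 -0.20169015  0.01598204] [ 0.50970002  0.35738504 -0.01577768]
tcp [ 0.533  -0.2017  0.016 ] xyz [1.3 0.4 2. ] turn [-0.    -0.001 -0.004]
[ 0.5179202  -0.22257587  0.06454267] [-0.04438464 -0.2177235 ]
[ 0.56337637 -0.16973888 -0.00101174] [-0.00852282 -0.15795779]
[ 0.51829596 -0.22094071  0.06993715] [-0.04429094 -0.21604835]
```

apply_moves(
  rows=[
    {"xyz": [1.5,0.3,2],"turn": [0,0,0],"grip": 0.4},
    {"xyz": [1.5,0.3,3],"turn": [0,0,0],"grip": 0.3},
    {"xyz": [1.5,0.3,3],"turn": [0,0,0],"grip": 0.2},
    {"xyz": [1.5,0.3,3],"turn": [0,0,0],"grip": 0.12},
    {"xyz": [1.5,0.3,3],"turn": [0,0,0],"grip": 0.12},
    {"xyz": [1.5,0.3,3],"turn": [0,0,0],"grip": 0.12},
    {"xyz": [1.5,0.3,3],"turn": [0,0,0],"grip": 0.12},
  ],
  force=50,
)

```text
clock: 19.98
tcp_pos: [0.5312, -0.202, 0.0131]
orientation: [-0.0, 0.088, 0.996, -0.0]
wrist_force: [0.2, 1.1, 2.7]
finger_gap: 0.0135
grip_force: 48.7
```

Run:
```python
from h import *
d=cam("wrist");np.savez("w13.npz",**d);red(d);s=env.get_state();print(w2b(s["tcp_pos"]),s["tcp_pos"],s["wrist_force"],s["finger_gap"],s["grip_force"])
```

```text
red [322.3  268.03] 1322 [ -41.  -195.4]
ztop 0.06796603688786164 n 744 min/max/mean [ -42.2 -202.1] [ -27.2 -188.6] [ -35.4 -195.4]
[-0.03475146 -0.19516868] [ 0.53123039 -0.20197594  0.01313165] [1.22297758 1.00486772 2.65710734] 0.01389748448358368 48.75381410121918
```

apply_moves(
  rows=[
    {"xyz": [0,0,-10],"turn": [0,0,0],"grip": 0.12},
    {"xyz": [0,0,-25],"turn": [0,0,0],"grip": 0.12},
    {"xyz": [0,0,-45],"turn": [0,0,0],"grip": 0.12},
    {"xyz": [0,0,-60],"turn": [0,0,0],"grip": 0.12},
    {"xyz": [-8,20,-60],"turn": [0,0,0],"grip": 0.12},
    {"xyz": [-20,52,-60],"turn": [0,0,0],"grip": 0.12},
    {"xyz": [-33,86,-60],"turn": [0,0,0],"grip": 0.12},
    {"xyz": [-46,120,-60],"turn": [0,0,0],"grip": 0.12},
    {"xyz": [-59,152,-60],"turn": [0,0,0],"grip": 0.12},
    {"xyz": [-70,182,-60],"turn": [0,0,0],"grip": 0.12},
    {"xyz": [-75.7,195,-60],"turn": [0,0,0],"grip": 0.12},
    {"xyz": [-75.7,195,-60],"turn": [0,0,0],"grip": 0.12},
  ],
)

```text
clock: 21.03
tcp_pos: [0.6411, -0.0204, 0.0728]
orientation: [-0.0, 0.086, 0.996, 0.0]
wrist_force: [0.1, -0.1, -0.3]
finger_gap: 0.0136
grip_force: 48.8
```

Run:
```python
from h import *
d=cam("wrist");np.savez("w14.npz",**d);red(d,.12);s=env.get_state();print(w2b(s["tcp_pos"]),s["tcp_pos"],s["wrist_force"],s["finger_gap"],s["grip_force"])
delta(b2w(.0409,-.0001),.027)
```

```text
red [322.24 266.41] 1353 [39.7  2.1]
ztop 0.12748344260568104 n 747 min/max/mean [34.8 -4.6] [50.8  9. ] [42.2  2.1]
[0.04200732 0.00056581] [ 0.6399975  -0.02204925  0.07263234] [ 0.22233062 -0.52960859 -1.07230585] 0.013980610497906538 48.830058574676514
tcp [ 0.64   -0.022   0.0726] xyz [ 1.  -0.6 45.6] turn [-0.001 -0.001 -0.003]
```

apply_moves(
  rows=[
    {"xyz": [1,-0.6,10],"turn": [0,0,0],"grip": 0.12},
    {"xyz": [1,-0.6,24],"turn": [0,0,0],"grip": 0.12},
    {"xyz": [1,-0.6,36],"turn": [0,0,0],"grip": 0.12},
    {"xyz": [1,-0.6,42],"turn": [0,0,0],"grip": 0.12},
    {"xyz": [1,-0.6,42],"turn": [0,0,0],"grip": 0.12},
    {"xyz": [1,-0.6,42],"turn": [0,0,0],"grip": 0.12},
    {"xyz": [1,-0.6,42],"turn": [0,0,0],"grip": 0.12},
  ],
)

```text
clock: 21.67
tcp_pos: [0.6387, -0.0244, 0.0312]
orientation: [-0.0, 0.088, 0.996, -0.0]
wrist_force: [0.1, -0.2, -0.3]
finger_gap: 0.0137
grip_force: 48.8
```

Run:
```python
from h import *
d=cam("wrist");np.savez("w15.npz",**d);red(d,.084);s=env.get_state();print(w2b(s["tcp_pos"]),s["tcp_pos"],s["wrist_force"])
u,v=proj(d,np.r_[b2w(.041,0),.022]);print(u,v)
delta(b2w(.0409,-.0001),.0205)
```

```text
red [322.28 266.07] 1353 [34.6 -2.2]
ztop 0.08595247385819808 n 745 min/max/mean [33.4 -8.9] [49.   4.6] [40.4 -2.2]
[ 0.04137947 -0.00171982] [ 0.63899201 -0.0241957   0.03149888] [-0.42896731 -0.00407997 -0.25907727]
325.6 224.7
tcp [ 0.639  -0.0242  0.0315] xyz [ 0.5  1.6 11. ] turn [-0.     0.    -0.006]
```

apply_moves(
  rows=[
    {"xyz": [0.4,1.5,2],"turn": [0,0,0],"grip": 0.12},
    {"xyz": [0.4,1.5,5],"turn": [0,0,0],"grip": 0.12},
    {"xyz": [0.4,1.5,5],"turn": [0,0,0],"grip": 0.12},
    {"xyz": [0.4,1.5,5],"turn": [0,0,0],"grip": 0.12},
  ],
)

```text
clock: 22.05
tcp_pos: [0.6382, -0.0218, 0.0255]
orientation: [-0.001, 0.088, 0.996, -0.0]
wrist_force: [0.0, 0.6, -0.5]
finger_gap: 0.0134
grip_force: 48.8
```

Run:
```python
from h import *
d=cam("wrist");np.savez("w16.npz",**d);s=env.get_state();print(w2b(s["tcp_pos"]),s["tcp_pos"],s["wrist_force"])
u,v=proj(d,np.r_[b2w(.041,0),.022]).astype(int);print(u,v)
g=cv2.cvtColor(d["color"],cv2.COLOR_BGR2GRAY)
m=np.zeros_like(g,bool);m[v-35:v+8,u-45:u+45]=1
yy,xx=np.nonzero((g<75)&m);
if len(xx):
  B3=(w2b(plane(d,np.c_[xx,yy],.022))*1e3);k=np.hypot(B3[:,0]-41,B3[:,1])<10;B3=B3[k];print(len(B3),B3.min(0),B3.max(0))
  A=np.c_[2*B3,np.ones(len(B3))];x=np.linalg.lstsq(A,(B3**2).sum(1),rcond=None)[0];print("circle",x[:2],np.sqrt(x[2]+x[:2]@x[:2]))
for r in range(v-30,v+20,4):print(r,"".join("#" if t<60 else "+" if t<90 else "." for t in g[r,u-40:u+40:2]))
```

```text
[0.04028932 0.00049878] [ 0.63829292 -0.02182465  0.02557915] [ 0.0584146   0.07681445 -0.68102827]
321 229
229 [33.65571562 -8.78289878] [45.33937761  7.68881628]
circle [39.98794355 -0.67545423] 5.826802076204339
199 ####################################++++
203 ################################++++++++
207 ################################++++++++
211 ++++++++#+++++++++++++++++++++++++++++++
215 ........................................
219 ..................+###+.................
223 ...............##.......+#..............
227 ..............#...++++++..#.............
231 ..............#....###+++.++............
235 ..............#+.+####+++.#.............
239 ..............+##+###++++#..............
243 .................+###++++...............
247 ..................###++++...............
```

apply_moves(
  rows=[
    {"xyz": [-0.5,-0.5,0],"turn": [0,0,0],"grip": 0.12},
    {"xyz": [-0.5,-0.5,1],"turn": [0,0,0],"grip": 0.12},
    {"xyz": [-0.5,-0.5,3],"turn": [0,0,0],"grip": 0.12},
    {"xyz": [-0.5,-0.5,5],"turn": [0,0,0],"grip": 0.12},
    {"xyz": [-0.5,-0.5,6],"turn": [0,0,0],"grip": 0.12},
    {"xyz": [-0.5,-0.5,6],"turn": [0,0,0],"grip": 0.12},
  ],
)

```text
clock: 22.6
tcp_pos: [0.6384, -0.0225, 0.0192]
orientation: [-0.001, 0.088, 0.996, 0.0]
wrist_force: [-0.7, -0.2, 0.3]
finger_gap: 0.0133
grip_force: 48.8
```

Run:
```python
from h import *
s=env.get_state();print(w2b(s["tcp_pos"]),s["tcp_pos"],s["wrist_force"],s["ft_torque"])
```

```text
[ 0.04056222 -0.00017871] [ 0.63844727 -0.02253854  0.01916681] [-0.72499441 -0.17423642  0.26549596] [-0.01241253 -0.0280792  -0.01417819]
```

No contact force with the foot about 4 mm below deck level, so the pin has entered the hole. Going down.

apply_moves(
  rows=[
    {"xyz": [0,0,2],"turn": [0,0,0],"grip": 0.12},
    {"xyz": [0,0,4],"turn": [0,0,0],"grip": 0.12},
    {"xyz": [0,0,6],"turn": [0,0,0],"grip": 0.12},
    {"xyz": [0,0,8],"turn": [0,0,0],"grip": 0.12},
    {"xyz": [0,0,10],"turn": [0,0,0],"grip": 0.12},
    {"xyz": [0,0,12],"turn": [0,0,0],"grip": 0.12},
    {"xyz": [0,0,13],"turn": [0,0,0],"grip": 0.12},
    {"xyz": [0,0,14],"turn": [0,0,0],"grip": 0.12},
    {"xyz": [0,0,15],"turn": [0,0,0],"grip": 0.12},
    {"xyz": [0,0,15],"turn": [0,0,0],"grip": 0.12},
  ],
)

```text
clock: 23.43
tcp_pos: [0.6392, -0.0226, 0.0051]
orientation: [-0.0, 0.088, 0.996, -0.0]
wrist_force: [-0.4, -0.2, 3.6]
finger_gap: 0.0134
grip_force: 49.1
```

Run:
```python
from h import *
s=env.get_state();print(w2b(s["tcp_pos"]),s["tcp_pos"],s["wrist_force"],s["ft_torque"]);red(cam("wrist"),.06)
```

```text
[ 0.04127695 -0.00013501] [ 0.63915909 -0.0226164   0.00514072] [-0.35162916 -0.15409479  3.60070885] [ 0.02797519  0.15655206 -0.01395878]
red [322.12 269.14] 1263 [35.1 -0.5]
ztop 0.059979240314031526 n 742 min/max/mean [33.7 -7.1] [49.   6.4] [40.7 -0.4]
```

apply_moves(
  rows=[
    {"xyz": [0,0,0],"turn": [0,0,0],"grip": 0.25},
    {"xyz": [0,0,0],"turn": [0,0,0],"grip": 0.4},
    {"xyz": [0,0,0],"turn": [0,0,0],"grip": 0.45},
    {"xyz": [0,0,0],"turn": [0,0,0],"grip": 0.45},
    {"xyz": [0,0,-20],"turn": [0,0,0],"grip": 0.45},
    {"xyz": [0,0,-55],"turn": [0,0,0],"grip": 0.45},
    {"xyz": [-20,0,-90],"turn": [0,0,0],"grip": 0.45},
    {"xyz": [-45,0,-120],"turn": [0,0,0],"grip": 0.45},
    {"xyz": [-45,0,-120],"turn": [0,0,0],"grip": 0.45},
    {"xyz": [-45,0,-120],"turn": [0,0,0],"grip": 0.45},
  ],
)

```text
clock: 24.32
tcp_pos: [0.6863, -0.0311, 0.1272]
orientation: [0.003, 0.088, 0.996, -0.0]
wrist_force: [-0.6, 1.2, -0.6]
finger_gap: 0.0386
grip_force: 0.0
```

Run:
```python
from h import *
d=cam("wrist");red(d,.059);P=pts(d);print(env.get_state()["wrist_force"])
hsv=cv2.cvtColor(d["color"],cv2.COLOR_BGR2HSV).astype(int)
W=w2b(P)*1e3
blue=(hsv[...,0]>100)&(hsv[...,0]<115)&(hsv[...,1]>100)&(abs(W[...,1])<100)&(abs(P[...,2]-.0285)<.004)
ye=(hsv[...,0]>20)&(hsv[...,0]<34)&(hsv[...,1]>120)&(abs(W[...,1])<40)&(abs(P[...,2]-.0535)<.004)
for n,m in(("cover",blue),("lug",ye)):print(n,m.sum(),np.percentile(W[m],[0.5,99.5],axis=0).round(1))
t=cam("top");T=pts(t);Wt=w2b(T)*1e3
for b,h in (((.030,.162),"punch"),((-.113,.158),"ring")):
    k=(np.hypot(Wt[...,0]-b[0]*1e3,Wt[...,1]-b[1]*1e3)<25)&(T[...,2]>.027);print(h,k.sum(),Wt[k].mean(0),T[k][:,2].max())
```

```text
red [323.1  134.56] 305 [39.9  0.2]
ztop 0.06030513145973343 n 267 min/max/mean [34.3 -6.8] [47.1  7.1] [40.6  0.2]
[ 0.50259418  0.01156572 -0.47802904]
cover 14473 [[-24.8 -99.1]
 [267.   99.1]]
lug 1212 [[ -5.2 -29.4]
 [  5.4  28.4]]
punch 60 [ 26.74940843 159.35519589] 0.07646848164506137
ring 45 [-117.05974797  161.14651017] 0.03811046653347527
```

```bash
python3 -c "
from workcell import ticket
print(ticket.hand_in())"
```

```text
the job is handed in; nothing more can be done
None
```

The job is handed in at about 24 s on the robot's clock: all three slugs lie flat in their wells, the cover is home against its stop, and the red pin is fully down in the lock hole.

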